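Vent the pressure vessel and screw in its outlet elbow

ROBOT

A 6-joint arm with a two-finger parallel gripper is mounted at the origin on the work surface. World frame = base frame: x ahead of the robot, y to its left, z up, the work surface at z = 0. Lengths are in m, angles in rad, forces in N, time in s.
With the tool pointing down it reaches from about 0.35 to 0.925 m from the base axis. Payload 6.4 kg.
Tool frame: the origin (TCP) lies at the very end of the fingers, on their centre line; the grasp point (between the pads) lies 19 mm behind it; z points along the fingers, y is the direction in which the jaws open and shut (so a half turn about z gives the same grasp; the last joint's range is limited). The gripper opens to 94 mm and grips with 3 to 60 N. Pads are 16 mm wide; open, the fingers measure 119 mm over their backs; the gripper's body (75 mm by 177 mm) begins 78 mm behind the grasp point.
Start: joints at [-1.5, 0.245, 1.558, -0, 1.339, -0.174], TCP at [0.158, -0.631, 0.205] pointing down, gripper open.
Joint ranges: [-3.13, 3.13], [-1.02, 2.26], [0.13, 2.54], [-0.95, 4.09], [0.21, 2.88], [-2.74, 2.74]. Speed limits (rad/s): [2.57, 2.57, 3.14, 3.14, 3.14, 3.14].

INTERFACE

Orientations are given as a unit quaternion [x, y, z, w].
In Python, from rig import ctrl gives the robot as it stands.
- The arm moves only by the tool servo_tool, never from a script. Its argument "rows" is a list of rows, each a list of 3 entries, a list of its own where there are three numbers: the opening, from -1 (shut) to 1 (fully open), so that 0 is half open, then the shift along the world's x, y, z in mm, then the turn, a rotation vector about the world's x, y, z in rad. A call has 1 to 12 rows; each row is the pose to reach, as a shift and turn from the pose commanded when the call began; what a row does not reach only later rows make up. A row lasts 1/8 s, in which the tool goes at most 62.5 mm and 10.7 degrees, less where a joint would pass 70% of its speed; a pose out of reach is approached as far as the arm can. A call with a gripper value outside its range is refused whole. The fingers move at their own pace and stop on an object; "squeeze" is the grip in N (left out, the last holds). Time passes only in rows, so rows that repeat a pose let the fingers close. It gives the time, the measured TCP pose, the force and the opening at its end, in the units of the state.
- ctrl.sense(): the state, without advancing time (a new reading comes with each control period).
- ctrl.snapshot(name): name is "scene" or "top" or "wrist"; returns the picture (384x512x3 uint8, red, green, blue); there is no depth.
- ctrl.camera_params(name): a dict with "intrinsics" (3x3 intrinsics, pixels), "R" (3x3) and "t" (3): a world point X has camera coordinates R X + t. Camera axes: x right, y down, z forward; pixel columns grow to the right and rows downward; lengths in m; the calibration is good to about 2 mm. A picture is of the moment at which its call begins: read the wrist's pose just before it. camera_params takes no time and is no camera call; for the wrist camera it gives the pose at the moment of the call.
- ctrl.hand_in(): hands the job in, once; it reports no verdict.
The state is a dict: "t": time; "joints": joint angles; "joint_velocities": joint speeds; "joint_torque": joint torques, N m; "position": TCP position; "tool_rot": TCP orientation; "contact_force": force on the tool from outside, world axes, zero at the start; "ft_torque": the same for the moment, N m; "width": finger opening in m.
Only numpy, scipy, OpenCV 4.12 (cv2) and the standard library are available. Lean on these libraries where they do the work, as an engineer would, in place of code of your own. Each camera call takes 0.05 s, during which the arm holds its last target.

TASK

The pressure vessel in the tilted cradle needs its outlet elbow fitted. First vent it: turn the red-winged pressure cap anticlockwise to its first stop, then press it down and turn it on past the stop, and let go so that it springs back up. Then take the orange elbow from the green rack, push its shank into the brass port and screw it in clockwise until it bites on the seal, stopping with the barb right over the red line (never well past it); let go and leave everything else where it stands.

Things in the scene. Friction and masses are not known exactly. Their poses are not given: they have to be found in the camera images.
- cap_grip (a point): grip point of the pressure cap: on its axis, in the red wing (62 mm long, 16 thick, 34 tall), 12 mm below the wing's top, 20.5 mm above the black cap disc (64 mm across). z: the cap's axis, out of the vessel's head, leaning 25 degrees from vertical to the vessel's near side; x along the wing: close the fingers along y. Turns with the cap. The cap stands 120 mm left of the port.
- cap (a joint): angle of the pressure cap, rad, growing anticlockwise seen from outside; starts at 0 to 0.2. First stop at 0.60: a yellow lug on its rim meets a yellow catch. Pressed 5 mm or more, the lug passes under the catch; past 1.0 it is clear and the cap can rise; end stop at 1.25. Friction about 0.06 N m.
- cap_press (a joint): how far the pressure cap is pressed down along its axis, m: 0 up, at most 0.0065; a spring takes about 3 N to start and 11 N at 6 mm, and lifts the cap again when let go. The wing's top stands 61 mm above the head plate: carry the elbow clear of it.
- port_mouth (a point): centre of the mouth of the brass port (56 mm across, 36 tall, bore 24) on the vessel's head plate. z: the port's axis, out of the head, 25 degrees from vertical, leaning to the vessel's near side; x up the slope, away from the robot; y towards the pressure cap. The red line on the head plate runs from the port along -x; the barb must end up over it.
- seal (a point): centre of the top of the rubber seal, 30 mm down in the port; same axes as port_mouth. Two thread ledges leave two entry gaps: the elbow goes fully down on the seal only with its barb within 20 degrees of the entry direction, 85 degrees anticlockwise (from outside) of the red line, nearly along -y. Turned clockwise from there, the thread bites after about 50 degrees.
- gasket (a joint): how far the rubber seal is squeezed, m: 0 free, about 0.0025 with the elbow screwed in to the red line; 6 N per mm. Once it bites, the thread draws the elbow down 4.5 mm per rad and the torque rises steadily, to some 0.1 to 0.4 N m at the red line; friction then holds it there.
- elbow_grip (a point): centre of the grip block (30 x 30 x 32 mm tall) at the top of the orange elbow fitting, 104 mm tall, 0.16 kg. z: its axis, up; +x: along the barb. Close the fingers along y, on the sides next to the barb. Foot 88 mm below this point, flange (54 mm across) underside 51 mm below. Starts upright, hanging by its flange in the rack's middle hole.
- elbow_foot (a point): centre of the foot (lower end of the shank) of the elbow; same axes as elbow_grip. Shank 22 mm in diameter, with two thread lugs along y (39 mm over both) 20 mm above the foot; the shank ends at the flange, 37 mm above the foot.
- barb_tip (a point): end of the elbow's hose barb (22 mm thick), on the barb's axis, 70 mm along +x from the elbow's axis and 58 mm above the foot; same axes
- rack: green rack, fixed, 235 mm along x, 92 mm along y, top at 60 mm; origin under its middle, below the elbow's hole (41 mm). It stands left or right of the vessel.
- vessel: steel pressure vessel clamped in a blue-sided cradle, fixed; origin under the middle of the base plate (230 x 250 mm); x points away from its near side, z up. Head plate 212 mm across, its centre at -30, 0, 155 mm from this origin.
- tube0: white 50 ml centrifuge tube with a green screw cap, 33 mm across, 114 tall, standing in the rack's hole 85 mm to the -x side of the elbow's hole; its top is 120 mm above the table; origin under its middle; to be left alone
- tube1: the same tube with a blue cap, 85 mm to the +x side of the elbow's hole (rack frame); origin under its middle; to be left alone
- tip_box: blue pipette tip box, 128 x 91 x 89 mm, on the far side of the vessel from the rack; origin under its middle; to be left alone
- well_plate: clear six-well plate, 127 x 85 x 21 mm, between robot and vessel; origin under its middle; to be left alone
- plate_lid: clear lid of the plate lying upturned, 128 x 86 x 9 mm, between robot and vessel; origin under its middle; to be left alone
- media_bottle: amber bottle, 72 mm across, 150 mm tall; origin under its middle; to be left alone
- pipette: grey pipettor lying on its side, 230 mm long; origin under its middle; to be left alone
- jar: green glass jar, 68 mm across, 75 mm tall; origin under its middle; to be left alone

How it is judged:
By the outcome, as a careful person would: the job done as asked, in the order asked, and still so for the second after the job is handed in, with the robot touching nothing.
It also fails if it takes over 58 s, if anything falls off the work surface, if the arm or the gripper's body presses on something with over 40 N, if the wrist force passes 120 N, or if a joint passes its speed limit or range.

## Working session

There is one attempt and no reset: what is moved stays moved. The work goes in short steps, Python scripts to look and compute and a tool call to move; the robot and the scene stay as the last step left them, time stands still between calls to the robot, and variables do not carry over. Pictures are saved under pics/ and viewed, and the job is handed in when it is done.

Besides the shell and the picture viewer there is one more tool, called after "Emit:" as name(argument=value, ...), one argument or row to a line, values as JSON. servo_tool: Moves the arm, as the interface text tells. Its arguments: {"type":"object","properties":{"rows":{"type":"array"},"squeeze":{"type":"number"}},"required":["rows"]}

```bash
ls; mkdir -p pics; python3 - <<'E'
from rig import ctrl
import cv2
s=ctrl.sense(); print({k:s[k] for k in ('t','position','tool_rot','width','contact_force')})
for n in ("scene","top","wrist"):
    p=ctrl.camera_params(n); im=ctrl.snapshot(n)
    cv2.imwrite(f"pics/{n}0.png",im[:,:,::-1]); print(n,p)
E
```

```text
pics
{'t': 0.0, 'position': array([ 0.15749843, -0.63001664,  0.20437777]), 'tool_rot': array([ 9.92517393e-01,  1.22099694e-01,  5.65162956e-05, -9.41850166e-04]), 'width': 0.09406009351922336, 'contact_force': array([-0.14239837, -0.05981063,  0.6176144 ])}
scene {'intrinsics': array([[390.14985886,   0.        , 256.50564387],
       [  0.        , 390.14985886, 191.26536673],
       [  0.        ,   0.        ,   1.        ]]), 'R': array([[ 0.7031703 ,  0.71088994, -0.01367556],
       [ 0.49756423, -0.50571865, -0.7047542 ],
       [-0.50791865,  0.48875775, -0.70931974]]), 't': array([-0.4037683 , -0.11800262,  1.47785982])}
top {'intrinsics': array([[398.55663315,   0.        , 251.21372017],
       [  0.        , 398.55663315, 186.17890003],
       [  0.        ,   0.        ,   1.        ]]), 'R': array([[ 0.00261096, -0.99996972,  0.00733154],
       [-0.99483346, -0.00334147, -0.10146542],
       [ 0.10148684, -0.00702874, -0.99481205]]), 't': array([0.06515231, 0.55623633, 1.38959808])}
wrist {'intrinsics': array([[275.93723661,   0.        , 261.92403892],
       [  0.        , 275.93723661, 190.93285724],
       [  0.        ,   0.        ,   1.        ]]), 'R': array([[ 0.24309711, -0.96999732, -0.00299778],
       [-0.94191139, -0.23679443,  0.23818342],
       [-0.23174713, -0.05507806, -0.97121556]]), 't': array([-0.64822085, -0.02514451,  0.39050578])}
```

View pics/scene0.png

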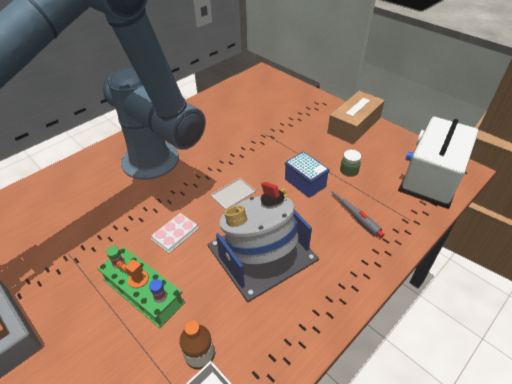

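View pics/top0.png

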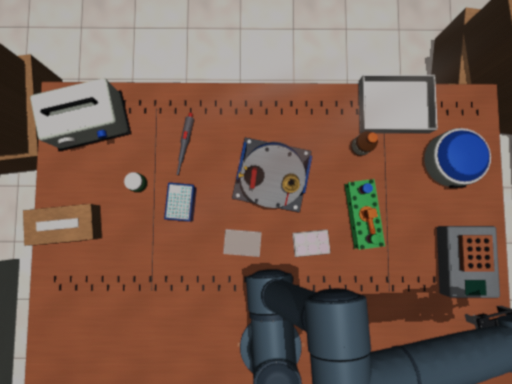

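View pics/wrist0.png

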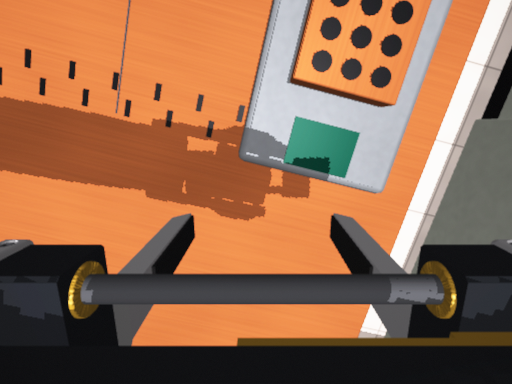

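The scene camera shows the vessel at about (262,235) with the brass port at (235,215) and the red wing at (271,190). The rack is at (140,283). In the top view the vessel is at (272,175), the port at (291,184), the wing at (253,176) and the elbow at (368,215), with its barb pointing towards the robot. I'll enlarge these areas.

```bash
python3 - <<'E'
import cv2
t=cv2.imread("pics/top0.png"); s=cv2.imread("pics/scene0.png")
cv2.imwrite("pics/top0z.png",cv2.resize(t[130:260,225:395],None,fx=4.5,fy=4.5,interpolation=cv2.INTER_CUBIC))
cv2.imwrite("pics/scene0z.png",cv2.resize(s[170:330,90:320],None,fx=3.4,fy=3.4,interpolation=cv2.INTER_CUBIC))
E
```

```text
(no output)
```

View pics/top0z.png

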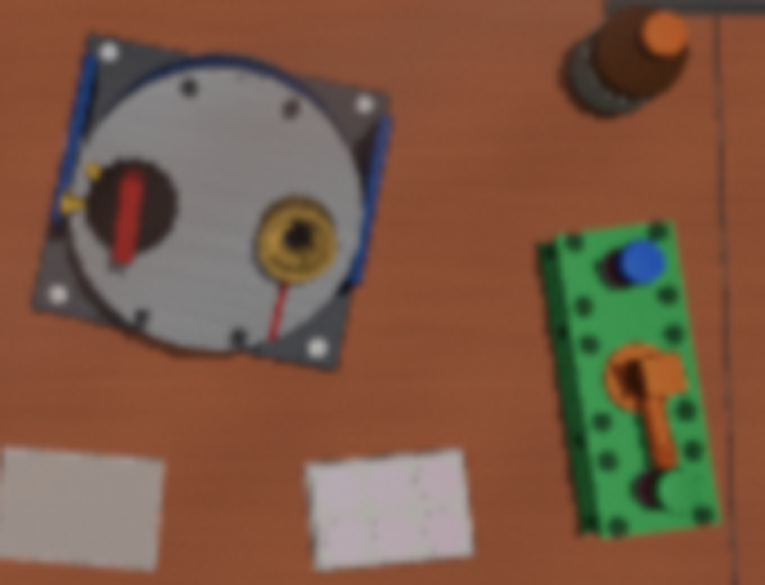

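View pics/scene0z.png

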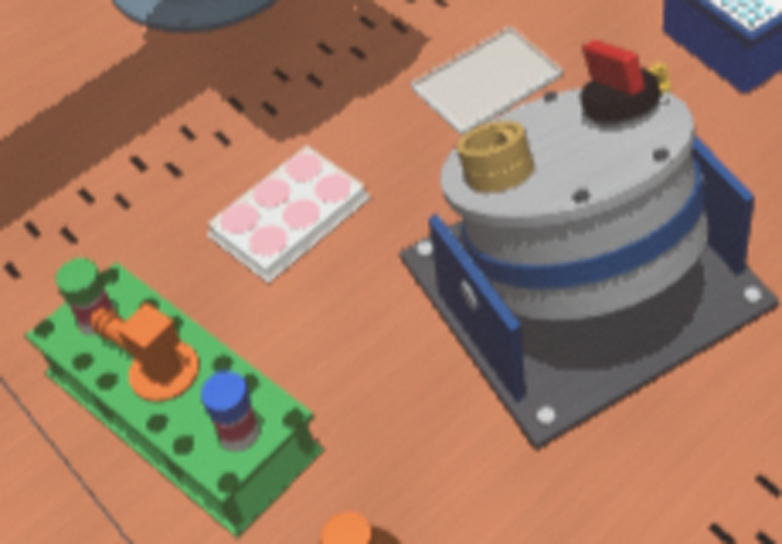

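The enlargements show the cap's lug and catch at its left rim and the red line running from the port towards the robot. The base plate has four white bolts. I'll measure these features in both views.

```bash
cat > h.py <<'E'
import numpy as np, cv2
from scipy.spatial.transform import Rotation as Ro
CP={}
def cam(n,p=None):
    if p is None:
        from rig import ctrl
        p=ctrl.camera_params(n)
    return p["intrinsics"],p["R"],p["t"]
def ray(c,uv):
    K,R,t=c; d=R.T@np.linalg.solve(K,[uv[0],uv[1],1.]); return -R.T@t, d/np.linalg.norm(d)
def onplane(c,uv,n,q):
    o,d=ray(c,uv); n=np.asarray(n,float); return o+d*(n@(np.asarray(q)-o))/(n@d)
def tri(c1,u1,c2,u2):
    o1,d1=ray(c1,u1); o2,d2=ray(c2,u2)
    A=np.c_[d1,-d2]; s=np.linalg.lstsq(A,o2-o1,rcond=None)[0]
    a,b=o1+s[0]*d1,o2+s[1]*d2; return (a+b)/2,np.linalg.norm(a-b)
def proj(c,X):
    K,R,t=c; p=K@(R@np.asarray(X)+t); return p[:2]/p[2]
def blobs(m,mn=4):
    n,l,st,ce=cv2.connectedComponentsWithStats(m.astype(np.uint8))
    return [(tuple(np.round(ce[i],1)),int(st[i,4]),tuple(st[i,:4])) for i in range(1,n) if st[i,4]>=mn]
def hsv(im): return cv2.cvtColor(im,cv2.COLOR_BGR2HSV).astype(int)
E
python3 - <<'E'
from h import *
for n,box in (("top",(225,130,395,260)),("scene",(90,170,320,330))):
    im=cv2.imread(f"pics/{n}0.png"); H=hsv(im); x0,y0,x1,y1=box
    k=np.zeros(im.shape[:2],bool); k[y0:y1,x0:x1]=1
    h,s,v=H[...,0],H[...,1],H[...,2]
    M={'white':k&(s<25)&(v>195),'red':k&((h<4)|(h>174))&(s>170)&(v>90),'brass':k&(h>17)&(h<27)&(s>120),'blue':k&(h>108)&(h<122)&(s>130)&(v>120),'orange':k&(h>5)&(h<14)&(s>190)&(v>110)&(k),'green':k&(h>50)&(h<75)&(s>100)}
    for q in M: print(n,q,[b for b in blobs(M[q],5)][:14])
E
```

```text
top white []
top red [((np.float64(253.1), np.float64(177.4)), 74, (np.int32(251), np.int32(169), np.int32(6), np.int32(19)))]
top brass [((np.float64(245.7), np.float64(168.0)), 7, (np.int32(245), np.int32(167), np.int32(3), np.int32(3))), ((np.float64(240.6), np.float64(174.9)), 15, (np.int32(239), np.int32(173), np.int32(5), np.int32(5))), ((np.float64(290.5), np.float64(183.3)), 203, (np.int32(283), np.int32(175), np.int32(16), np.int32(18))), ((np.float64(357.0), np.float64(180.0)), 5, (np.int32(355), np.int32(180), np.int32(5), np.int32(1))), ((np.float64(356.0), np.float64(248.2)), 5, (np.int32(354), np.int32(248), np.int32(5), np.int32(2)))]
top blue [((np.float64(366.8), np.float64(187.7)), 48, (np.int32(363), np.int32(184), np.int32(9), np.int32(8)))]
top orange [((np.float64(372.1), np.float64(137.6)), 62, (np.int32(368), np.int32(134), np.int32(9), np.int32(8))), ((np.float64(369.4), np.float64(217.6)), 147, (np.int32(361), np.int32(208), np.int32(15), np.int32(26)))]
top green [((np.float64(363.1), np.float64(215.3)), 1493, (np.int32(345), np.int32(180), np.int32(39), np
[... 765 characters left out ...]
(6), np.int32(8))), ((np.float64(235.2), np.float64(215.3)), 297, (np.int32(225), np.int32(206), np.int32(21), np.int32(19)))]
scene blue [((np.float64(301.8), np.float64(220.1)), 30, (np.int32(295), np.int32(212), np.int32(15), np.int32(17))), ((np.float64(231.2), np.float64(252.7)), 89, (np.int32(218), np.int32(235), np.int32(25), np.int32(32))), ((np.float64(155.5), np.float64(284.9)), 111, (np.int32(150), np.int32(280), np.int32(13), np.int32(11)))]
scene orange []
scene green [((np.float64(112.4), np.float64(251.5)), 105, (np.int32(107), np.int32(246), np.int32(12), np.int32(12))), ((np.float64(142.7), np.float64(290.6)), 2207, (np.int32(98), np.int32(248), np.int32(86), np.int32(79)))]
```

```bash
python3 - <<'E'
from h import *
T=cam("top");S=cam("scene")
zt=lambda u,v:((u+.5)/4.5-.5+225,(v+.5)/4.5-.5+130)
zs=lambda u,v:((u+.5)/3.4-.5+90,(v+.5)/3.4-.5+170)
B=[onplane(T,zt(*p),[0,0,1],[0,0,.012]) for p in((109,51),(365,104),(58,294),(317,347))]
for b in B: print(b.round(4))
print("tri",tri(T,zt(317,347),S,zs(424,248)),tri(T,zt(365,104),S,zs(545,415)),tri(T,zt(109,51),S,zs(752,294)))
B=np.array(B); o=B.mean(0); x=(B[0]+B[1]-B[2]-B[3])[:2]; y=(B[0]+B[2]-B[1]-B[3])[:2]
print("o",o,"yaw",np.arctan2(x[1],x[0]),np.arctan2(y[1],y[0])-np.pi/2, np.linalg.norm(x)/2,np.linalg.norm(y)/2)
yaw=(np.arctan2(x[1],x[0])+np.arctan2(y[1],y[0])-np.pi/2)/2
V=Ro.from_euler('z',yaw).as_matrix(); a=np.radians(25)
Rp=V@np.array([[np.cos(a),0,-np.sin(a)],[0,1,0],[np.sin(a),0,np.cos(a)]])
o[2]=0
hc=o+V@[-.03,0,.155]
print("head",hc, "proj",proj(T,hc),proj(S,hc))
# port mouth
pm,e=tri(T,zt(297,240),S,zs(496,143)); print("port tri",pm,e,"in head frame",Rp.T@(pm-hc))
q=onplane(T,zt(297,240),Rp[:,2],hc+Rp[:,2]*.036); print("port plane",q,Rp.T@(q-hc))
w=onplane(T,(253.1,177.4),Rp[:,2],hc+Rp[:,2]*.055); print("wing plane",w,Rp.T@(w-hc))
w,e=tri(T,(253.1,177.4),S,(271.6,187.4)); print("wing tri",w,e,Rp.T@(w-hc))
# elbow block top
g=onplane(T,zt(664,375),[0,0,1],[0,0,.06+.051+.016]); print("elbow top",g)
g2,e=tri(T,zt(664,375),S,zs(152,328)); print(g2,e)
b=onplane(T,zt(665,462),[0,0,1],[0,0,.09]); print("barb",b, np.degrees(np.arctan2(*(b-g)[1::-1])))
for p in((555,237),(672,222),(720,520),(603,537)): print("rack",onplane(T,zt(*p),[0,0,1],[0,0,.06]))
E
```

```text
[0.7231 0.0758 0.012 ]
[ 0.6805 -0.131   0.012 ]
[0.5259 0.1158 0.012 ]
[ 0.4842 -0.0905  0.012 ]
tri (array([ 0.48407091, -0.08942959,  0.0192111 ]), np.float64(0.0006148509008751367)) (array([ 0.67944389, -0.12946898,  0.01947427]), np.float64(0.001094645745974949)) (array([0.72170329, 0.0760823 , 0.01988868]), np.float64(0.0008069600289705805))
o [ 0.60344077 -0.00746746  0.012     ] yaw -0.2017723330253707 -0.201253995825311 0.2008151732674136 0.2108121446115563
head [ 0.57404782 -0.0014629   0.155     ] proj [272.54850773 176.76148258] [255.31789127 212.71137362]
port tri [ 0.55191193 -0.05548095  0.18459507] 0.0035182234657466166 in head frame [ 0.00265029 -0.05735553  0.0314187 ]
port plane [ 0.55029911 -0.05636341  0.18899549] [ 0.00323793 -0.05854295  0.036     ]
wing plane [0.56542138 0.06226206 0.205797  ] [0.00224807 0.06070888 0.055     ]
wing tri [0.56796874 0.06444167 0.20208365] 0.006079345820879287 [0.00254533 0.06335424 0.05076415]
elbow top [ 0.45870792 -0.33093256  0.127     ]
[ 0.46068847 -0.32916185  0.12268231] 0.0070107855327318875
barb [ 0.3950002  -0.34134954  0.09      ] -170.71362524905445
rack [ 0.56758326 -0.27014754  0.06      ]
rack [ 0.57960418 -0.36133068  0.06      ]
rack [ 0.35076167 -0.39146163  0.06      ]
rack [ 0.33773279 -0.30170775  0.06      ]
```

```bash
cat >> h.py <<'E'
YAW=-0.2015
V=Ro.from_euler('z',YAW).as_matrix(); _a=np.radians(25)
RP=V@np.array([[np.cos(_a),0,-np.sin(_a)],[0,1,0],[np.sin(_a),0,np.cos(_a)]])
O=np.array([.6025,-.0068,0]); HC=O+V@[-.03,0,.155]
def H2W(p): return HC+RP@np.asarray(p,float)
def W2H(p): return RP.T@(np.asarray(p)-HC)
def toolR(phi,Rb=RP):  # tool z = -Rb z, tool x at angle phi (anticlockwise about Rb z from Rb x)
    return Rb@Ro.from_euler('z',phi).as_matrix()@np.diag([1,-1,-1.])
def rel(pos,R,s):
    """shift mm & rotvec from state s to pose"""
    d=(np.asarray(pos)-s['position'])*1000; r=(Ro.from_matrix(R)*Ro.from_quat(s['tool_rot']).inv()).as_rotvec()
    return d.round(1),r.round(4),np.degrees(np.linalg.norm(r)).round(1)
E
python3 - <<'E'
from h import *
from rig import ctrl
s=ctrl.sense(); c=cam("wrist"); Rt=Ro.from_quat(s['tool_rot']).as_matrix()
print("cam in tool",Rt.T@(-c[1].T@c[2]-s['position'])); print((c[1]@Rt).round(3))
print(H2W([0,60,49] if 0 else [0,.06,.049]),H2W([0,-.06,.036]))
# view pose: grasp axis over head centre, 0.2 m from plate, phi=0
R=toolR(0); p=H2W([0,0,.24]); print(p,rel(p,R,s))
E
```

```text
cam in tool [ 0.06904532 -0.00045159 -0.17879804]
[[ 0.001  1.     0.001]
 [-0.971  0.001 -0.238]
 [-0.238 -0.001  0.971]]
[0.56482601 0.06213477 0.19940908] [ 0.54619219 -0.0565369   0.18762708]
[0.47373075 0.01950397 0.37251387] (array([316.2, 649.7, 167.9]), array([ 0.0081, -0.4396, -0.4395]), np.float64(35.6))
```

```bash
python3 - <<'E'
from h import *
from rig import ctrl
s=ctrl.sense()
R=toolR(0); p=H2W([-.03,0,.13]); print(p,rel(p,R,s), s['joints'])
E
```

```text
[0.49263906 0.01564153 0.26014146] (array([335.1, 645.8,  55.5]), array([ 0.0081, -0.4396, -0.4395]), np.float64(35.6)) [-1.50010495e+00  2.45634498e-01  1.55868991e+00 -1.53056174e-05
  1.33870558e+00 -1.74088281e-01]
```

Emit:
servo_tool(
  rows=[
    [1,[5,50,30],[0,0,0]],
    [1,[25,110,60],[0,-0.05,-0.05]],
    [1,[55,165,90],[0,-0.1,-0.1]],
    [1,[85,220,110],[0,-0.15,-0.15]],
    [1,[115,275,120],[0,-0.2,-0.2]],
    [1,[150,330,120],[0,-0.25,-0.25]],
    [1,[180,385,120],[0,-0.3,-0.3]],
    [1,[215,440,120],[0,-0.35,-0.35]],
    [1,[245,495,110],[0,-0.4,-0.4]],
    [1,[280,550,90],[0.008,-0.44,-0.44]],
    [1,[310,600,70],[0.008,-0.44,-0.44]],
    [1,[335,645,55],[0.008,-0.44,-0.44]],
  ],
)

```text
t: 1.65
position: [0.4837, 0.0002, 0.266]
tool_rot: [0.971, -0.098, 0.216, 0.023]
contact_force: [0.9, -1.8, -0.3]
width: 0.0938
```

Emit:
servo_tool(
  rows=[
    [1,[0,0,0],[0,0,0]],
    [1,[0,0,0],[0,0,0]],
  ],
)

```text
t: 1.9
position: [0.483, -0.0021, 0.2661]
tool_rot: [0.971, -0.098, 0.215, 0.023]
contact_force: [0.1, -0.1, 0.5]
width: 0.0938
```

```bash
python3 - <<'E'
from h import *
from rig import ctrl
import pickle
s=ctrl.sense(); p=ctrl.camera_params("wrist"); im=ctrl.snapshot("wrist")
print(s['t'],s['position'],s['joints'],s['joint_velocities'].max(),rel(H2W([-.03,0,.13]),toolR(0),s))
cv2.imwrite("pics/w1.png",im[:,:,::-1]); pickle.dump((s,p),open("w1.pkl","wb"))
E
```

```text
1.9 [ 0.48303382 -0.00208375  0.26607102] [-0.25103297 -0.5248265   2.18536188  0.02216509  1.04541101  1.51471577] 0.0024699429702666723 (array([ 9.6, 17.7, -5.9]), array([ 0.0015, -0.0005,  0.0007]), np.float64(0.1))
```

View pics/w1.png

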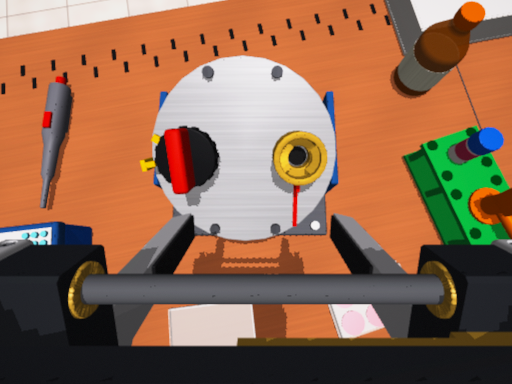

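The wrist view shows the cap at (186,158), with its wing running from (175,128) to (183,190). The yellow lug is at (155,140), the catch at (147,165), the port at (299,157), and the red line runs to (295,222). I'll measure these next.

```bash
cat > m1.py <<'E'
from h import *
import pickle
s,p=pickle.load(open("w1.pkl","rb")); C=cam("wrist",p); im=cv2.imread("pics/w1.png"); H=hsv(im); h,sa,v=H[...,0],H[...,1],H[...,2]
n=RP[:,2]; k=np.zeros(h.shape,bool); k[50:245,140:340]=1
def inplane(uv,z): return W2H(onplane(C,uv,n,HC+n*z))*1000
plate=k&(sa<40)&(v>120)
cnt=max(cv2.findContours(plate.astype(np.uint8),cv2.RETR_EXTERNAL,cv2.CHAIN_APPROX_NONE)[0],key=cv2.contourArea)
pts=np.array([inplane(q[0],0) for q in cv2.convexHull(cnt)])
def circ(P):
    A=np.c_[2*P[:,:2],np.ones(len(P))]; r=np.linalg.lstsq(A,(P[:,:2]**2).sum(1),rcond=None)[0]; return r[:2],np.sqrt(r[2]+r[:2]@r[:2])
c,r=circ(pts)
for _ in range(5):
    d=abs(np.hypot(*(pts[:,:2]-c).T)-r); pts=pts[d<max(2.,np.percentile(d,85))]; c,r=circ(pts)
print("plate circle centre,r",c,r,len(pts))
br=k&(h>17)&(h<30)&(sa>130)&(v>60); br[:,:250]=0
cnt=max(cv2.findContours(br.astype(np.uint8),cv2.RETR_EXTERNAL,cv2.CHAIN_APPROX_NONE)[0],key=cv2.contourArea)
P=np.array([inplane(q[0],36) for q in cv2.convexHull(cnt)]); print("port hull circ@36",circ(P)); 
hole=k&(v<70); hole[:,:270]=0; print("dark",[ (b,inplane(b[0],.036)) for b in blobs(hole,20)])
red=k&((h<4)|(h>174))&(sa>150)&(v>80)
for b in blobs(red,15):
    m=np.zeros(h.shape,np.uint8); x,y,w,hh=b[2]; m[y:y+hh,x:x+w]=red[y:y+hh,x:x+w]
    pz=cv2.findNonZero(m)[:,0]; z=.061 if b[0][0]<230 else 0
    Q=np.array([inplane(q,z) for q in pz])[:,:2]; mu=Q.mean(0); w_,v_=np.linalg.eigh(np.cov(Q.T)); print(b, mu, "dir deg",np.degrees(np.arctan2(v_[1,1],v_[0,1])), Q.min(0),Q.max(0))
E
python3 m1.py
python3 - <<'E'
import cv2
i=cv2.imread("pics/w1.png"); cv2.imwrite("pics/w1z.png",cv2.resize(i[100:240,135:345],None,fx=3.8,fy=3.8,interpolation=cv2.INTER_CUBIC))
E
```

```text
plate circle centre,r [-0.13137669  2.35262019] 104.94035742592278 38
port hull circ@36 (array([4450.26432207, 4837.96692659]), np.float64(3495.316709710791))
dark [(((np.float64(297.0), np.float64(155.6)), 242, (np.int32(289), np.int32(146), np.int32(17), np.int32(19))), array([  3.68620921, -54.20776004,  36.        ])), (((np.float64(329.8), np.float64(186.8)), 32, (np.int32(326), np.int32(182), np.int32(9), np.int32(11))), array([-28.82123089, -89.44590365,  36.        ])), (((np.float64(335.0), np.float64(230.5)), 226, (np.int32(330), np.int32(216), np.int32(10), np.int32(29))), array([-77.5202136 , -97.97385255,  36.        ]))]
((np.float64(177.3), np.float64(160.4)), 1237, (np.int32(164), np.int32(128), np.int32(28), np.int32(66))) [ 1.78360214 60.04469254] dir deg -175.7847237768018 [-29.17032045  48.44060705] [31.42198745 70.72570466]
((np.float64(295.0), np.float64(204.5)), 161, (np.int32(293), np.int32(186), np.int32(7), np.int32(41))) [-59.0567655  -58.21872243] dir deg 178.41900170871148 [-86.20708222 -62.43930368] [-36.15882584 -55.71467559]
```

View pics/w1z.png

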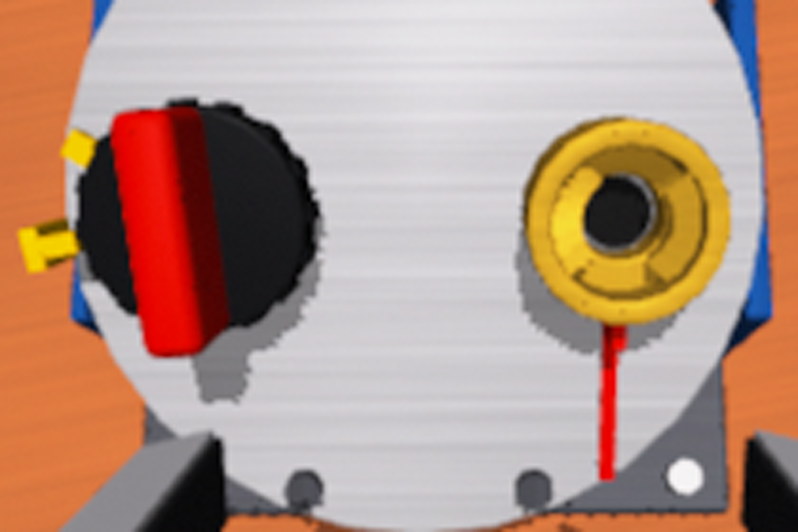

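```bash
cat >> m1.py <<'E'
print('----')
P=np.array([inplane(q[0],.036) for q in cv2.convexHull(cnt)])
c,r=circ(P)
for _ in range(5):
    d=abs(np.hypot(*(P[:,:2]-c).T)-r); P=P[d<max(1.,np.percentile(d,90))]; c,r=circ(P)
print("port circ@36",c,r,len(P))
wt=red&(v>195); wt[:,230:]=0; wt[:100]=0
b=max(blobs(wt,15),key=lambda b:b[1]); 
l=cv2.connectedComponents(wt.astype(np.uint8))[1]; m=(l==l[int(b[0][1]),int(b[0][0])])
pz=cv2.findNonZero(m.astype(np.uint8))
Q=np.array([inplane(q[0],.061) for q in pz])[:,:2].astype(np.float32); print("wing top rect",cv2.minAreaRect(Q),Q.mean(0))
blk=k&(v<75); blk[:,230:]=0
for b in blobs(blk,100): print(b, inplane(b[0],.0285))
ye=k&(h>20)&(h<32)&(sa>180)&(v>150); ye[:,230:]=0
for b in blobs(ye,6):
    q=inplane(b[0],.02); print("yel",b,q,np.degrees(np.arctan2(q[1]-60,q[0])))
E
python3 m1.py | sed -n '/----/,$p'
```

```text
----
port circ@36 [  1.09157448 -56.70880376] 27.46077292241863 32
wing top rect ((1.2649307250976562, 61.85216522216797), (58.78107833862305, 12.833587646484375), 4.213325500488281) [ 1.9402378 61.813374 ]
((np.float64(201.6), np.float64(155.0)), 1281, (np.int32(179), np.int32(126), np.int32(40), np.int32(61))) [ 3.42632896 44.27437017 28.5       ]
((np.float64(162.2), np.float64(159.4)), 408, (np.int32(155), np.int32(136), np.int32(16), np.int32(47))) [-1.17644153 85.7214018  28.5       ]
((np.float64(184.4), np.float64(233.4)), 437, (np.int32(168), np.int32(215), np.int32(30), np.int32(30))) [-84.03236177  68.04650893  28.5       ]
yel ((np.float64(155.4), np.float64(138.6)), 55, (np.int32(151), np.int32(135), np.int32(9), np.int32(9))) [19.76782767 94.0875149  20.        ] 59.88995338428849
yel ((np.float64(146.7), np.float64(164.6)), 118, (np.int32(140), np.int32(160), np.int32(16), np.int32(12))) [ -7.90743616 106.04353687  20.        ] 99.74481404125137
```

```bash
cat >> h.py <<'E'
HC=HC+RP@np.array([.001,.0022,0])
CAP=np.array([0,.060,0]); PORT=np.array([0,-.060,0])
def mm(p): return H2W(np.asarray(p)/1000.)
E
python3 - <<'E'
from h import *
from rig import ctrl
s=ctrl.sense(); print("now head",W2H(s['position'])*1000)
R=toolR(.073)
for q in ((0,60,85),(0,60,31.5)): print(mm(q),rel(mm(q),R,s))
print("up axis",RP[:,2],"px",RP[:,0],"py",RP[:,1])
E
```

```text
now head [-33.30635289 -22.45613691 138.21497415]
[0.55124786 0.06715384 0.23245878] (array([ 68.1,  70.2, -34.2]), array([-0.0285,  0.0069,  0.069 ]), np.float64(4.3))
[0.57340048 0.06262867 0.18397131] (array([ 90.3,  65.7, -82.6]), array([-0.0285,  0.0069,  0.069 ]), np.float64(4.3))
up axis [-0.41406763  0.08458248  0.90630779] px [ 0.88797089 -0.18138772  0.42261826] py [0.20013921 0.97976747 0.        ]
```

Emit:
servo_tool(
  rows=[
    [0,[30,35,-15],[-0.014,0.003,0.035]],
    [-0.15,[68,70,-34],[-0.0285,0.007,0.069]],
    [-0.15,[68,70,-34],[-0.0285,0.007,0.069]],
    [-0.15,[76,68.5,-52],[-0.0285,0.007,0.069]],
    [-0.15,[83,67,-67],[-0.0285,0.007,0.069]],
    [-0.15,[90,65.7,-82],[-0.0285,0.007,0.069]],
    [-0.15,[90,65.7,-82],[-0.0285,0.007,0.069]],
  ],
  squeeze=30,
)

```text
t: 2.82
position: [0.5726, 0.0628, 0.1828]
tool_rot: [0.975, -0.063, 0.213, 0.029]
contact_force: [-0.6, 0.7, 0.0]
width: 0.0399
```

```bash
cat > look.py <<'E'
import sys
from h import *
from rig import ctrl
import pickle
cn,nm=sys.argv[1],sys.argv[2]
s=ctrl.sense(); p=ctrl.camera_params(cn); im=ctrl.snapshot(cn)[:,:,::-1]
cv2.imwrite(f"pics/{nm}.png",im); pickle.dump((s,p),open(nm+".pkl","wb"))
if len(sys.argv)>3:
    x0,y0,x1,y1=map(int,sys.argv[3:7]); f=min(800/(x1-x0),600/(y1-y0)); cv2.imwrite(f"pics/{nm}z.png",cv2.resize(im[y0:y1,x0:x1],None,fx=f,fy=f,interpolation=cv2.INTER_CUBIC))
print("t",s['t'],"head",(W2H(s['position'])*1000).round(1),"F",s['contact_force'].round(1),"M",s['ft_torque'].round(2),"w",s['width'],"J",s['joints'].round(2))
E
python3 look.py wrist w2
```

```text
t 2.825 head [-1.2 60.  30.8] F [-0.6  0.7  0. ] M [ 0.05  0.16 -0.01] w 0.0399351230243853 J [-0.06 -0.15  2.06 -0.08  0.8   1.69]
```

View pics/w2.png

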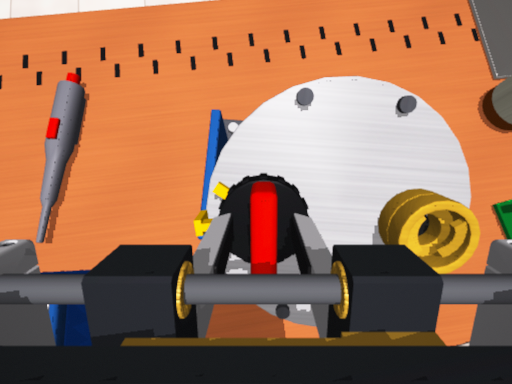

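Emit:
servo_tool(
  rows=[
    [-1,[0,0,0],[0,0,0]],
    [-1,[0,0,0],[0,0,0]],
    [-1,[0,0,0],[0,0,0]],
    [-1,[0,0,0],[0,0,0]],
  ],
  squeeze=30,
)

```text
t: 3.38
position: [0.5733, 0.0624, 0.1847]
tool_rot: [0.974, -0.062, 0.214, 0.031]
contact_force: [-2.4, -6.0, 2.1]
width: 0.0156
```

```bash
python3 - <<'E'
from h import *
from rig import ctrl
s=ctrl.sense(); print(s['contact_force'],s['ft_torque'],s['width'],W2H(s['position'])*1000)
for a in (.1,.2,.3,.4,.45,.5,.55,.6): print(a,(a*RP[:,2]).round(4))
E
```

```text
[-2.37494709 -5.95388199  2.09711418] [-1.18254633  0.38879709 -0.60501147] 0.015614248461284974 [ 0.24298712 59.71130165 32.23564031]
0.1 [-0.0414  0.0085  0.0906]
0.2 [-0.0828  0.0169  0.1813]
0.3 [-0.1242  0.0254  0.2719]
0.4 [-0.1656  0.0338  0.3625]
0.45 [-0.1863  0.0381  0.4078]
0.5 [-0.207   0.0423  0.4532]
0.55 [-0.2277  0.0465  0.4985]
0.6 [-0.2484  0.0507  0.5438]
```

Emit:
servo_tool(
  rows=[
    [-1,[-0.1,-0.4,0],[-0.0207,0.0042,0.0453]],
    [-1,[-0.1,-0.4,0],[-0.0621,0.0127,0.136]],
    [-1,[-0.1,-0.4,0],[-0.1035,0.0211,0.2266]],
    [-1,[-0.1,-0.4,0],[-0.145,0.0296,0.3172]],
    [-1,[-0.1,-0.4,0],[-0.1656,0.0338,0.3625]],
    [-1,[-0.1,-0.4,0],[-0.1656,0.0338,0.3625]],
  ],
)

```text
t: 4.12
position: [0.5733, 0.0626, 0.1847]
tool_rot: [0.967, 0.133, 0.204, 0.072]
contact_force: [-1.7, -5.5, 2.3]
width: 0.0155
```

```bash
cat > st.py <<'E'
from h import *
from rig import ctrl
s=ctrl.sense(); R=Ro.from_quat(s['tool_rot']).as_matrix(); X=RP.T@R
print("t",s['t'],"head",(W2H(s['position'])*1000).round(2),"phi",np.arctan2(X[1,0],X[0,0]).round(4),"tilt",X[:2,2].round(4),"F_head",(RP.T@s['contact_force']).round(2),"M_head",(RP.T@s['ft_torque']).round(3),"w",s['width'].round(4) if hasattr(s['width'],'round') else s['width'],"J",np.round(s['joints'],2))
E
python3 st.py
```

```text
t 4.125 head [ 0.19 59.96 32.23] phi 0.4746 tilt [-0.0004 -0.001 ] F_head [ 0.49 -5.69  2.31] M_head [-1.02   0.175  0.033] w 0.015512988536679378 J [-0.06 -0.15  2.06 -0.09  0.81  1.29]
```

Emit:
servo_tool(
  rows=[
    [-1,[0,0,0],[-0.0207,0.0042,0.0453]],
    [-1,[0,0,0],[-0.0414,0.0085,0.0906]],
    [-1,[0,0,0],[-0.0518,0.0106,0.1133]],
    [-1,[0,0,0],[-0.0518,0.0106,0.1133]],
  ],
)

```text
t: 4.62
position: [0.5732, 0.0627, 0.1846]
tool_rot: [0.957, 0.193, 0.199, 0.085]
contact_force: [-2.0, -4.8, 1.7]
width: 0.0158
```

```bash
python3 st.py
```

```text
t 4.625 head [ 0.09 60.05 32.12] phi 0.5988 tilt [-0.0007 -0.0009] F_head [-0.22 -5.07  1.99] M_head [-1.022  0.182 -0.088] w 0.015802471758265168 J [-0.06 -0.15  2.06 -0.09  0.81  1.16]
```

Emit:
servo_tool(
  rows=[
    [-1,[0,0,0],[-0.0083,0.0017,0.0181]],
    [-1,[0,0,0],[-0.0166,0.0034,0.0362]],
    [-1,[0,0,0],[-0.0166,0.0034,0.0362]],
  ],
)

```text
t: 5.0
position: [0.5733, 0.0627, 0.1846]
tool_rot: [0.953, 0.211, 0.197, 0.088]
contact_force: [-2.0, -4.9, 1.5]
width: 0.016
```

```bash
python3 st.py; python3 look.py wrist w3 130 80 400 280
```

```text
t 5.0 head [ 0.2  60.07 32.14] phi 0.637 tilt [-0.0006 -0.0006] F_head [-0.26 -5.16  1.81] M_head [-1.038  0.214 -0.504] w 0.016026290526338575 J [-0.06 -0.15  2.06 -0.09  0.81  1.12]
t 5.0 head [ 0.2 60.1 32.1] F [-2.  -4.9  1.5] M [-0.67  0.35 -0.9 ] w 0.016026290526338575 J [-0.06 -0.15  2.06 -0.09  0.81  1.12]
```

View pics/w3z.png

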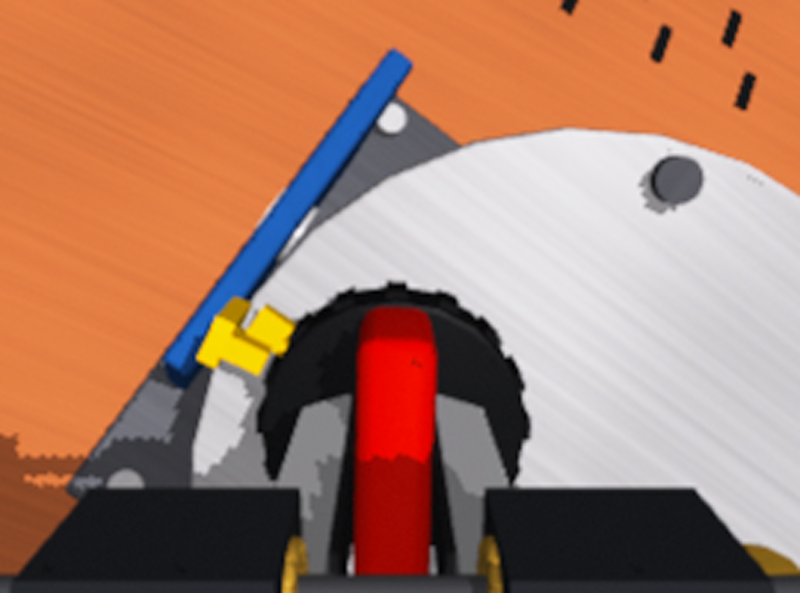

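The torque has risen to 0.5 N m, and the picture shows the lug at (270,330) against the catch at (235,335). That is the first stop. I'll back off slightly and press.

Emit:
servo_tool(
  rows=[
    [-1,[0,0,0],[0.0228,-0.0047,-0.0498]],
    [-1,[1.2,-0.25,-2.7],[0.0228,-0.0047,-0.0498]],
    [-1,[2.5,-0.5,-5.4],[0.0228,-0.0047,-0.0498]],
    [-1,[2.5,-0.5,-5.4],[0.0228,-0.0047,-0.0498]],
  ],
)

```text
t: 5.55
position: [0.5756, 0.0622, 0.1797]
tool_rot: [0.959, 0.186, 0.199, 0.083]
contact_force: [-6.6, -5.2, 7.9]
width: 0.0158
```

```bash
python3 st.py
```

```text
t 5.55 head [ 0.23 60.03 26.63] phi 0.5842 tilt [-0.0012 -0.0013] F_head [-1.57 -6.45  9.48] M_head [-1.228  0.666 -0.032] w 0.015760243076583448 J [-0.06 -0.14  2.06 -0.09  0.79  1.18]
```

Emit:
servo_tool(
  rows=[
    [-1,[0.4,-0.1,-0.8],[0,0,0]],
    [-1,[0.4,-0.1,-0.8],[0,0,0]],
  ],
)

```text
t: 5.8
position: [0.576, 0.0621, 0.179]
tool_rot: [0.959, 0.186, 0.199, 0.083]
contact_force: [-7.5, -5.4, 7.5]
width: 0.0159
```

```bash
python3 st.py
```

```text
t 5.8 head [ 0.28 60.02 25.94] phi 0.5843 tilt [-0.0012 -0.0013] F_head [-2.48 -6.76  9.46] M_head [-1.238  0.791  0.011] w 0.01591839376246157 J [-0.06 -0.14  2.06 -0.09  0.79  1.18]
```

Emit:
servo_tool(
  rows=[
    [-1,[0,0,0],[-0.0207,0.0042,0.0453]],
    [-1,[0,0,0],[-0.0414,0.0085,0.0906]],
    [-1,[0,0,0],[-0.0414,0.0085,0.0906]],
  ],
  squeeze=45,
)

```text
t: 6.18
position: [0.5759, 0.0622, 0.179]
tool_rot: [0.948, 0.233, 0.195, 0.093]
contact_force: [-8.1, -4.3, 7.5]
width: 0.016
```

```bash
python3 st.py;python3 look.py wrist w4 130 80 400 280
```

```text
t 6.175 head [ 0.2  60.07 25.96] phi 0.6847 tilt [-0.0014 -0.0014] F_head [-3.23 -5.88  9.77] M_head [-1.152  0.766  0.03 ] w 0.01600155168107202 J [-0.06 -0.14  2.06 -0.09  0.79  1.08]
t 6.175 head [ 0.2 60.1 26. ] F [-8.1 -4.3  7.5] M [-0.88  0.96 -0.46] w 0.01600155168107202 J [-0.06 -0.14  2.06 -0.09  0.79  1.08]
```

View pics/w4z.png

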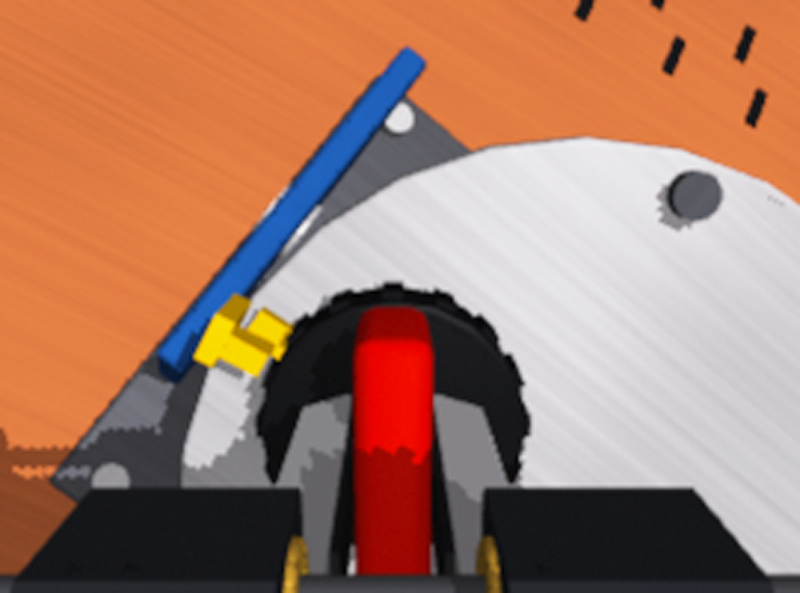

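At an angle of 0.685 there is no torque, and the lug at (265,335) is sliding under the catch. I'll turn on.

Emit:
servo_tool(
  rows=[
    [-1,[0,0,0],[-0.0414,0.0085,0.0906]],
    [-1,[0,0,0],[-0.0828,0.0169,0.1813]],
    [-1,[0,0,0],[-0.1242,0.0254,0.2719]],
    [-1,[0,0,0],[-0.1656,0.0338,0.3625]],
    [-1,[0,0,0],[-0.184,0.0376,0.4033]],
    [-1,[0,0,0],[-0.184,0.0376,0.4033]],
  ],
)

```text
t: 6.98
position: [0.5757, 0.0624, 0.1788]
tool_rot: [0.873, 0.437, 0.169, 0.134]
contact_force: [-8.2, -2.9, 7.3]
width: 0.0156
```

```bash
python3 st.py;python3 look.py wrist w5 130 80 400 280
```

```text
t 6.975 head [-0.15 60.27 25.86] phi 1.1294 tilt [-0.002  -0.0013] F_head [-3.61 -4.52  9.77] M_head [-1.035  0.855  0.054] w 0.015595284385145416 J [-0.06 -0.14  2.06 -0.09  0.79  0.63]
t 6.975 head [-0.2 60.3 25.9] F [-8.2 -2.9  7.3] M [-0.77  1.03 -0.39] w 0.015595284385145416 J [-0.06 -0.14  2.06 -0.09  0.79  0.63]
```

View pics/w5z.png

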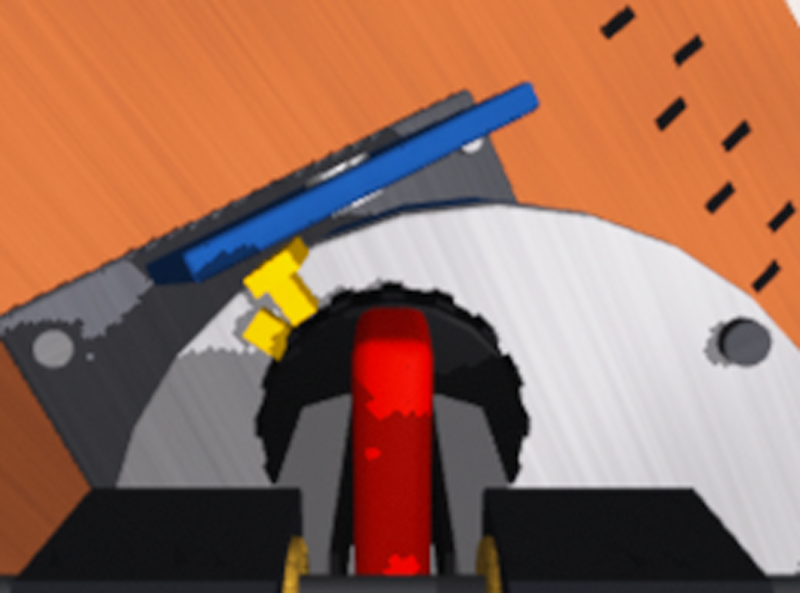

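The lug at (268,332) is now past the catch at (282,280). I'll let the cap rise, open the fingers and retreat along the axis.

Emit:
servo_tool(
  rows=[
    [-1,[-1.2,0.25,2.7],[0,0,0]],
    [-1,[-2.2,0.4,4.8],[0,0,0]],
    [-0.15,[-2.2,0.4,4.8],[0,0,0]],
    [-0.15,[-2.2,0.4,4.8],[0,0,0]],
    [-0.15,[-2.2,0.4,4.8],[0,0,0]],
    [-0.15,[-10,2,22],[0,0,0]],
    [-0.15,[-29,6,63],[0,0,0]],
    [0.2,[-41,8,91],[0,0,0]],
    [0.2,[-41,8,91],[0,0,0]],
  ],
)

```text
t: 8.15
position: [0.536, 0.0709, 0.2718]
tool_rot: [0.873, 0.437, 0.172, 0.135]
contact_force: [-0.0, -0.4, -0.6]
width: 0.0551
```

```bash
python3 st.py;python3 look.py wrist w6
```

```text
t 8.15 head [  2.44  60.67 127.28] phi 1.1291 tilt [0.0043 0.001 ] F_head [-0.23 -0.39 -0.58] M_head [-0.022  0.096 -0.035] w 0.05506876115838473 J [-0.04 -0.34  2.05 -0.08  1.    0.63]
t 8.15 head [  2.4  60.7 127.3] F [-0.  -0.4 -0.6] M [ 0.01  0.1  -0.04] w 0.05506876115838473 J [-0.04 -0.34  2.05 -0.08  1.    0.63]
```

View pics/w6.png

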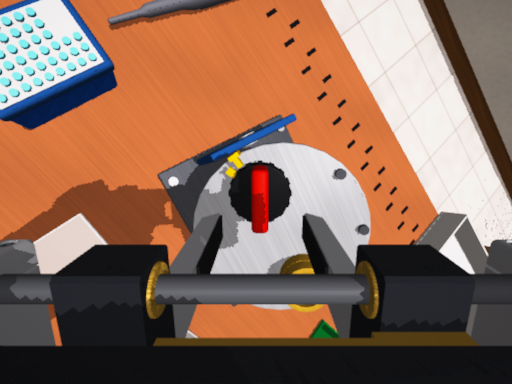

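```bash
python3 - <<'E'
from h import *
from rig import ctrl
s=ctrl.sense(); R=toolR(.155,np.eye(3)); print(rel([.385,-.343,.265],R,s))
E
```

```text
(array([-150.3, -413.8,   -4.4]), array([ 0.248 ,  0.3726, -0.7602]), np.float64(50.5))
```

Emit:
servo_tool(
  rows=[
    [0.2,[-15,-35,5],[0.02,0.03,-0.06]],
    [0.2,[-30,-75,8],[0.045,0.068,-0.14]],
    [0.2,[-45,-115,8],[0.07,0.105,-0.22]],
    [0.2,[-60,-160,8],[0.1,0.15,-0.3]],
    [0.2,[-75,-205,8],[0.125,0.187,-0.38]],
    [0.2,[-92,-250,5],[0.15,0.225,-0.46]],
    [0.2,[-108,-295,0],[0.18,0.26,-0.54]],
    [0.2,[-125,-340,-4],[0.205,0.31,-0.63]],
    [0.2,[-140,-385,-4],[0.23,0.345,-0.71]],
    [0.2,[-150,-414,-4],[0.248,0.3726,-0.76]],
    [0.2,[-150,-414,-4],[0.248,0.3726,-0.76]],
    [0.2,[-150,-414,-4],[0.248,0.3726,-0.76]],
  ],
)

```text
t: 9.7
position: [0.3849, -0.3423, 0.2633]
tool_rot: [0.997, 0.078, -0.001, -0.002]
contact_force: [0.3, 0.0, -0.4]
width: 0.0563
```

```bash
python3 st.py;python3 look.py wrist w7
```

```text
t 9.7 head [ -60.38 -374.49  147.18] phi 0.3913 tilt [-0.4254  0.0029] F_head [ 0.1   0.07 -0.5 ] M_head [ 0.003 -0.011 -0.01 ] w 0.056334254250721465 J [-0.95 -0.12  1.83  0.    1.43  0.47]
t 9.7 head [ -60.4 -374.5  147.2] F [ 0.3  0.  -0.4] M [ 0.   -0.01 -0.01] w 0.056334254250721465 J [-0.95 -0.12  1.83  0.    1.43  0.47]
```

View pics/w7.png

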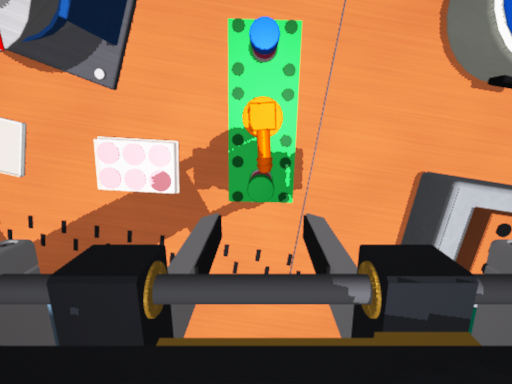

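The elbow block is at (263,116), with its barb pointing down towards the green-capped tube at (261,188). I'll zoom in.

```bash
python3 - <<'E'
import cv2
i=cv2.imread("pics/w7.png"); cv2.imwrite("pics/w7z.png",cv2.resize(i[90:210,215:315],None,fx=5,fy=5,interpolation=cv2.INTER_CUBIC))
E
```

```text
(no output)
```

View pics/w7z.png

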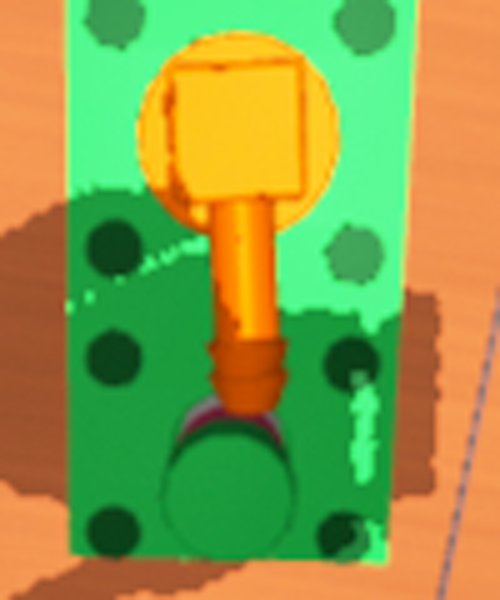

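```bash
python3 - <<'E'
from h import *
import pickle
s,p=pickle.load(open("w7.pkl","rb")); C=cam("wrist",p)
f=lambda u,v,z:onplane(C,((u+.5)/5-.5+215,(v+.5)/5-.5+90),[0,0,1],[0,0,z])
for q in ((177,67),(302,64),(303,194),(183,198),(241,131)): print("top",f(*q,.127))
print("w",np.linalg.norm(f(302,64,.127)-f(303,194,.127)),np.linalg.norm(f(177,130,.127)-f(303,130,.127)))
print("flange",f(238,134,.066),f(137,134,.066)-f(339,134,.066))
b=f(248,407,.081); print("barb",b)
for z0,q in((.127,(241,131)),(.066,(238,134))):
  a=f(*q,z0); print(np.degrees(np.arctan2(*(b-a)[1::-1])),np.linalg.norm((b-a)[:2]))
a=f(240,205,.092);b2=f(248,335,.092);print("barb dir top edge",np.degrees(np.arctan2(*(b2-a)[1::-1])))
print("tube",f(229,497,.12))
print("rackdir",f(66,0,.06)-f(72,555,.06),f(416,0,.06)-f(388,560,.06))
E
```

```text
top [ 0.47162838 -0.31410452  0.127     ]
top [ 0.47648714 -0.34091391  0.127     ]
top [ 0.44928869 -0.34575561  0.127     ]
top [ 0.44425517 -0.31949089  0.127     ]
top [ 0.46050463 -0.32999895  0.127     ]
w 0.02762603193339693 0.02775506972018415
flange [ 0.46099932 -0.32899377  0.066     ] [-0.00829027  0.05250037  0.        ]
barb [ 0.39217025 -0.34263118  0.081     ]
-169.5265914984995 0.06949217018427811
-168.7928860788874 0.07016708670962053
barb dir top edge -167.38367881059526
tube [ 0.37648762 -0.34041042  0.12      ]
rackdir [0.14946025 0.02082357 0.        ] [1.50838818e-01 2.04951366e-02 5.55111512e-17]
```

```bash
python3 - <<'E'
from h import *
from rig import ctrl
s=ctrl.sense(); R=toolR(.182,np.eye(3)); print(rel([.4607,-.3295,.165],R,s),rel([.4607,-.3295,.093],R,s))
E
```

```text
(array([ 75.6,  12.6, -98.8]), array([-0.0027, -0.002 ,  0.0254]), np.float64(1.5)) (array([  75.6,   12.6, -170.8]), array([-0.0027, -0.002 ,  0.0254]), np.float64(1.5))
```

Emit:
servo_tool(
  rows=[
    [0.2,[40,6,-35],[0,0,0.012]],
    [0.2,[75.6,12.6,-75],[-0.003,-0.002,0.0254]],
    [0.2,[75.6,12.6,-99],[-0.003,-0.002,0.0254]],
    [0.2,[75.6,12.6,-125],[-0.003,-0.002,0.0254]],
    [0.2,[75.6,12.6,-150],[-0.003,-0.002,0.0254]],
    [0.2,[75.6,12.6,-170],[-0.003,-0.002,0.0254]],
    [0.2,[75.6,12.6,-170],[-0.003,-0.002,0.0254]],
  ],
  squeeze=25,
)

```text
t: 10.62
position: [0.4599, -0.3291, 0.0933]
tool_rot: [0.996, 0.091, -0.001, -0.0]
contact_force: [-0.1, 0.1, 0.4]
width: 0.0564
```

```bash
python3 look.py wrist w8 130 130 400 310
```

```text
t 10.625 head [ -68.  -346.5  -36.8] F [-0.1  0.1  0.4] M [ 0.01 -0.04 -0.01] w 0.05635536520206985 J [-0.82  0.18  1.85 -0.    1.11  0.57]
```

View pics/w8z.png

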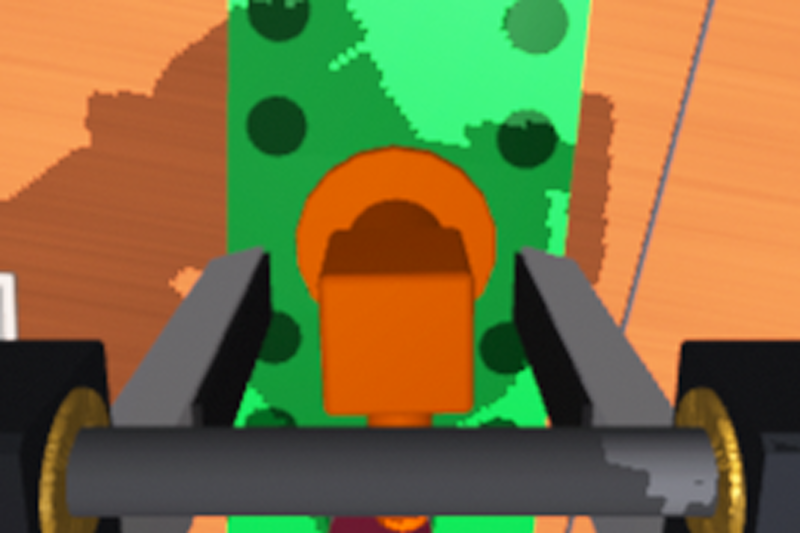

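Block centred at (397,340) between the fingers at (265) and (520), and square to them. I'll close and lift straight up.

Emit:
servo_tool(
  rows=[
    [-1,[0,0,0],[0,0,0]],
    [-1,[0,0,0],[0,0,0]],
    [-1,[0,0,0],[0,0,0]],
    [-1,[0,0,0],[0,0,0]],
    [-1,[0,0,0],[0,0,0]],
  ],
  squeeze=40,
)

```text
t: 11.3
position: [0.4609, -0.331, 0.0956]
tool_rot: [0.996, 0.09, 0.001, 0.001]
contact_force: [-1.3, 0.3, 4.0]
width: 0.0297
```

Emit:
servo_tool(
  rows=[
    [-1,[0,0,8],[0,0,0]],
    [-1,[0,0,20],[0,0,0]],
    [-1,[0,0,45],[0,0,0]],
    [-1,[0,0,85],[0,0,0]],
    [-1,[0,0,130],[0,0,0]],
    [-1,[0,0,170],[0,0,0]],
    [-1,[0,0,170],[0,0,0]],
  ],
)

```text
t: 12.18
position: [0.462, -0.3321, 0.2694]
tool_rot: [0.996, 0.09, 0.003, 0.004]
contact_force: [0.0, 0.3, -1.9]
width: 0.03
```

```bash
python3 look.py wrist w9; python3 look.py scene s9 80 100 320 300
python3 - <<'E'
from h import *
from rig import ctrl
s=ctrl.sense()
# entry: barb at phi_b=pi+85deg (head frame), tool x opposite => phi=85deg
for dphi in (85,):
    R=toolR(np.radians(dphi)); 
    for z in (145,): print(mm((0,-60,z)),rel(mm((0,-60,z)),R,s))
E
```

```text
t 12.175 head [   8.8 -349.1  121.7] F [ 0.   0.3 -1.9] M [ 0.02 -0.02 -0.  ] w 0.02997930181261992 J [-0.82  0.    1.71 -0.    1.42  0.57]
t 12.225 head [   6.3 -348.3  119.3] F [ 0.5 -0.1 -1.5] M [-0.01  0.01  0.03] w 0.03006699444173373 J [-0.82  0.    1.71 -0.    1.42  0.57]
[ 0.50238709 -0.04534331  0.28683725] (array([ 42.1, 285. ,  22.7]), array([-0.3124, -0.3343,  1.0833]), np.float64(67.4))
```

View pics/w9.png

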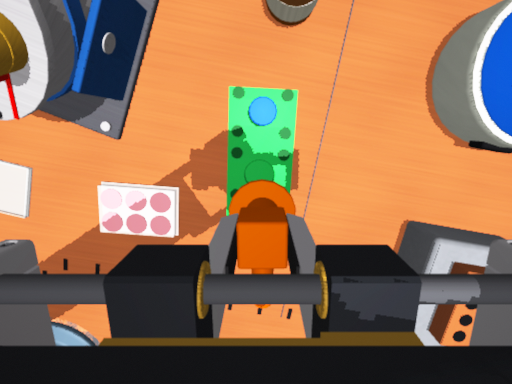

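View pics/s9z.png

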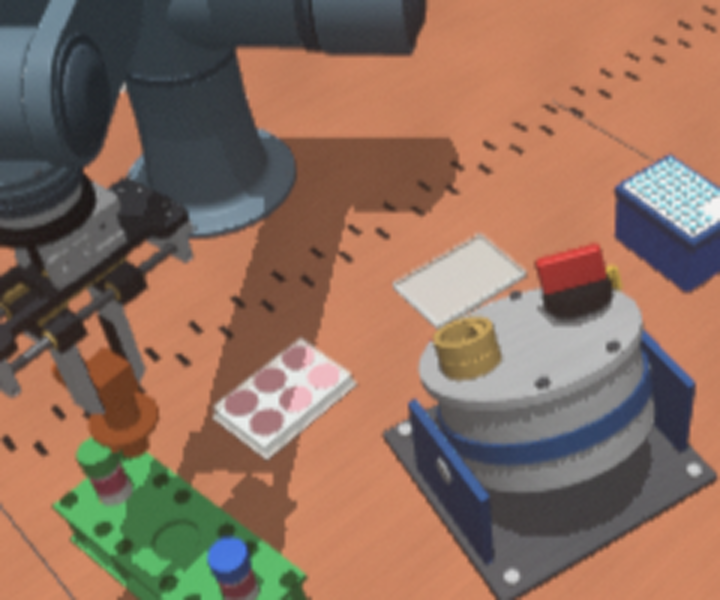

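The elbow is held and both tubes are standing. The red wing is turned, and the cap is up at (573,285). I'll compute the pre-insertion pose.

```bash
python3 - <<'E'
from h import *
from rig import ctrl
s=ctrl.sense()
R=toolR(np.radians(85))
for z in (150,124): print(mm((0,-59.8,z)),rel(mm((0,-59.8,z)),R,s))
E
```

```text
[ 0.50035678 -0.04472445  0.29136879] (array([ 40.1, 285.6,  27.3]), array([-0.3124, -0.3343,  1.0833]), np.float64(67.4))
[ 0.51112254 -0.04692359  0.26780478] (array([ 50.9, 283.4,   3.7]), array([-0.3124, -0.3343,  1.0833]), np.float64(67.4))
```

Emit:
servo_tool(
  rows=[
    [-1,[4,25,20],[-0.03,-0.033,0.11]],
    [-1,[8,55,40],[-0.06,-0.067,0.22]],
    [-1,[12,85,60],[-0.09,-0.1,0.33]],
    [-1,[16,120,70],[-0.125,-0.134,0.44]],
    [-1,[20,155,70],[-0.156,-0.167,0.55]],
    [-1,[24,190,70],[-0.19,-0.2,0.66]],
    [-1,[28,220,70],[-0.22,-0.234,0.77]],
    [-1,[32,245,65],[-0.25,-0.267,0.88]],
    [-1,[36,268,60],[-0.28,-0.3,0.98]],
    [-1,[38,285,50],[-0.3124,-0.3343,1.0833]],
    [-1,[40,285.6,35],[-0.3124,-0.3343,1.0833]],
    [-1,[40,285.6,27],[-0.3124,-0.3343,1.0833]],
  ],
)

```text
t: 13.78
position: [0.4998, -0.0452, 0.2889]
tool_rot: [0.783, 0.583, 0.143, 0.16]
contact_force: [0.3, 0.4, -1.6]
width: 0.0298
```

Emit:
servo_tool(
  rows=[
    [-1,[0,0,0],[0,0,0]],
    [-1,[0,0,0],[0,0,0]],
  ],
)

```text
t: 14.02
position: [0.5009, -0.0456, 0.2923]
tool_rot: [0.783, 0.583, 0.144, 0.162]
contact_force: [-1.8, 0.3, -1.9]
width: 0.0297
```

```bash
python3 st.py; python3 look.py wrist w10; python3 look.py scene s10 170 140 330 260; python3 look.py top t10 220 130 340 220
```

```text
t 14.025 head [  1.   -60.6  150.53] phi 1.4825 tilt [ 0.001 -0.   ] F_head [-2.43 -0.05 -0.95] M_head [0.01  0.227 0.001] w 0.029677694781637128 J [-0.35 -0.48  2.11  0.07  1.08 -0.08]
t 14.025 head [  1.  -60.6 150.5] F [-1.8  0.3 -1.9] M [0.05 0.22 0.  ] w 0.029677694781637128 J [-0.35 -0.48  2.11  0.07  1.08 -0.08]
t 14.075 head [  1.2 -60.5 150.8] F [ 0.4  0.5 -1.5] M [0.05 0.23 0.03] w 0.029623072143271065 J [-0.35 -0.48  2.11  0.07  1.08 -0.08]
t 14.125 head [  1.1 -60.5 150.8] F [-0.2 -0.4 -1.9] M [ 0.01  0.25 -0.  ] w 0.029685927903234342 J [-0.35 -0.49  2.11  0.07  1.08 -0.08]
```

View pics/w10.png

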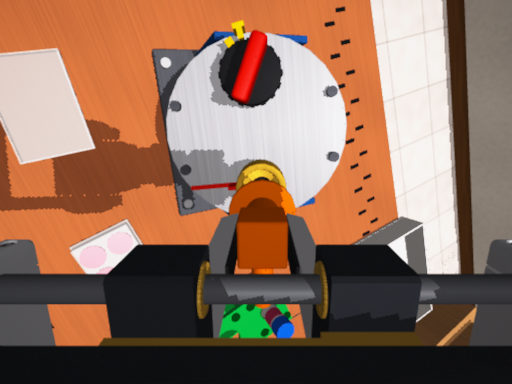

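View pics/s10z.png

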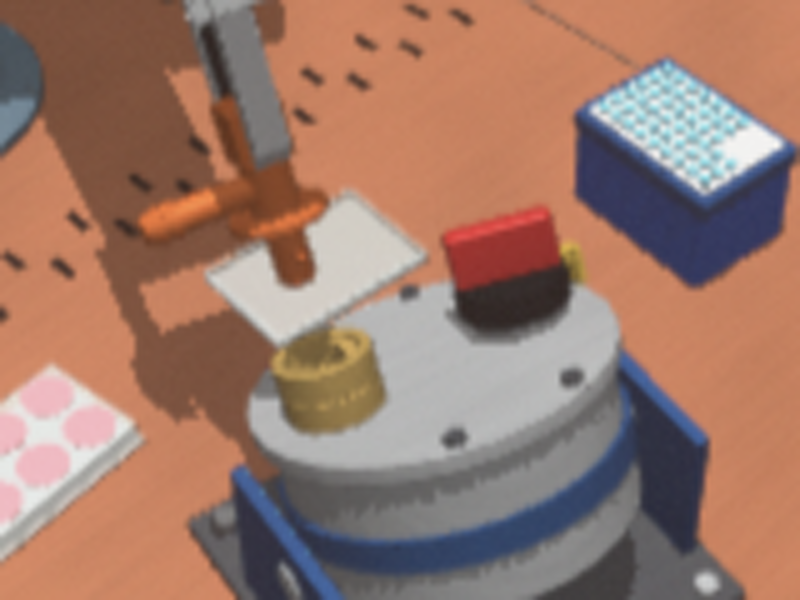

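The scene view shows the shank foot at (297,280) in the zoom, above the port mouth at (325,355). I'll compare this relative offset with the expected projections.

```bash
python3 - <<'E'
from h import *
from rig import ctrl
S=cam("scene");W=cam("wrist");T=cam("top")
z=lambda q:((q-[170,140])*5).round(1)
print("foot exp",z(proj(S,mm((1,-60.5,78.2)))),"mouth exp",z(proj(S,mm((0,-60,36)))))
for d in((28,0),(-28,0),(0,28),(0,-28)): print(z(proj(S,mm((d[0],-60+d[1],36)))))
print("axis dirs in zoom px/mm: x",(proj(S,mm((10,-60,36)))-proj(S,mm((0,-60,36))))*.5,"y",(proj(S,mm((0,-50,36)))-proj(S,mm((0,-60,36))))*.5)
# wrist: port rim fit
im=cv2.imread("pics/w10.png");H=hsv(im);h,sa,v=H[...,0],H[...,1],H[...,2]
br=(h>19)&(h<30)&(sa>130)&(v>60); k=np.zeros_like(br);k[150:200,225:300]=1;br&=k
im2=cv2.resize(im[150:215,220:310],None,fx=8,fy=8,interpolation=cv2.INTER_CUBIC);cv2.imwrite("pics/w10z.png",im2)
import pickle; s,p=pickle.load(open("w10.pkl","rb"));C=cam("wrist",p)
print("wrist mouth exp",((proj(C,mm((0,-60,36)))-[220,150])*8).round(1),[((proj(C,mm((28*np.cos(t),-60+28*np.sin(t),36)))-[220,150])*8).round(0).tolist() for t in (0,.8,1.57,2.3,3.14)])
c=cv2.imread("pics/s10.png")[185:235,215:260]; cv2.imwrite("pics/s10zz.png",cv2.resize(c,None,fx=12,fy=12,interpolation=cv2.INTER_CUBIC))
print("zz foot",((proj(S,mm((1,-60.5,78.2)))-[215,185])*12).round(0),"mouth",((proj(S,mm((0,-60,36)))-[215,185])*12).round(0))
E
```

```text
foot exp [298.3 280.1] mouth exp [319.7 349.2]
[343.4 364. ]
[297.1 335. ]
[364.4 327.7]
[274.1 371.1]
axis dirs in zoom px/mm: x [0.83439053 0.52143091] y [ 1.60596964 -0.77369514]
wrist mouth exp [330.1 307.6] [[535.0, 290.0], [462.0, 150.0], [312.0, 104.0], [178.0, 169.0], [126.0, 325.0]]
zz foot [176. 132.] mouth [227. 298.]
```

View pics/w10z.png

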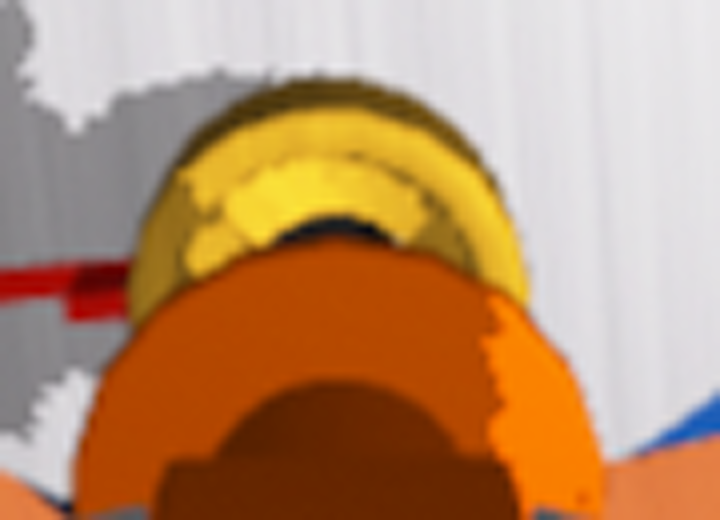

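View pics/s10zz.png

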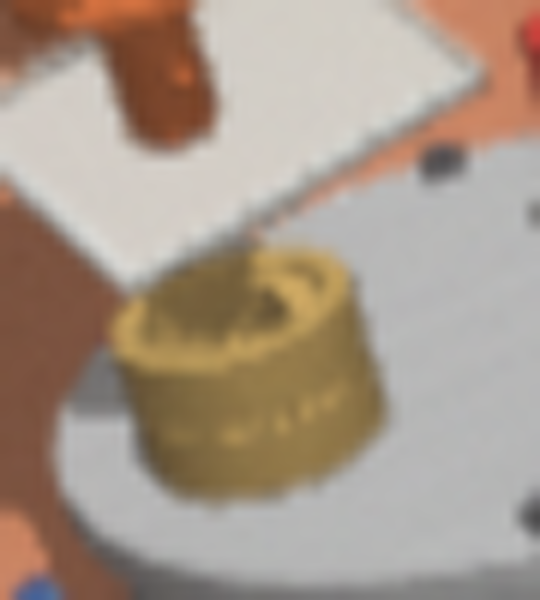

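```bash
cat > to.py <<'E'
import sys
from h import *
from rig import ctrl
s=ctrl.sense(); x,y,*zs=map(float,sys.argv[2:]); R=toolR(np.radians(float(sys.argv[1])))
for z in zs: print(z,*rel(mm((x,y,z)),R,s))
E
python3 to.py 85 0 -59.7 112 108 100 92 84 78 74; python3 st.py
```

```text
112.0 [ 15.2  -2.4 -35.6] [0.     0.0016 0.0003] 0.1
108.0 [ 16.9  -2.8 -39.3] [0.     0.0016 0.0003] 0.1
100.0 [ 20.2  -3.4 -46.5] [0.     0.0016 0.0003] 0.1
92.0 [ 23.5  -4.1 -53.8] [0.     0.0016 0.0003] 0.1
84.0 [ 26.8  -4.8 -61. ] [0.     0.0016 0.0003] 0.1
78.0 [ 29.3  -5.3 -66.5] [0.     0.0016 0.0003] 0.1
74.0 [ 31.   -5.6 -70.1] [0.     0.0016 0.0003] 0.1
t 14.175 head [  1.09 -60.38 150.82] phi 1.4831 tilt [0.0016 0.0001] F_head [-1.    0.73 -2.44] M_head [0.034 0.223 0.012] w 0.029514462378803123 J [-0.35 -0.49  2.11  0.07  1.08 -0.08]
```

Emit:
servo_tool(
  rows=[
    [-1,[6,-1,-15],[0,0,0]],
    [-1,[12,-2,-28],[0,0,0]],
    [-1,[15.2,-2.4,-35.6],[0,0,0]],
    [-1,[16.9,-2.8,-39.3],[0,0,0]],
    [-1,[16.9,-2.8,-39.3],[0,0,0]],
  ],
)

```text
t: 14.8
position: [0.5175, -0.0478, 0.2523]
tool_rot: [0.782, 0.584, 0.144, 0.161]
contact_force: [-0.5, 0.7, -1.4]
width: 0.0299
```

```bash
python3 st.py; python3 look.py scene s11 215 175 260 225;python3 look.py wrist w11 200 140 320 230
```

```text
t 14.8 head [ -0.75 -59.42 107.2 ] phi 1.4836 tilt [0.0001 0.0006] F_head [-1.13  0.56 -1.06] M_head [ 0.024  0.238 -0.073] w 0.02986064852739391 J [-0.34 -0.41  2.13  0.07  0.98 -0.08]
t 14.8 head [ -0.8 -59.4 107.2] F [-0.5  0.7 -1.4] M [ 0.1   0.22 -0.06] w 0.02986064852739391 J [-0.34 -0.41  2.13  0.07  0.98 -0.08]
t 14.85 head [ -0.4 -59.5 107.6] F [-0.1 -1.1 -1.1] M [ 0.07  0.24 -0.04] w 0.03012534915087439 J [-0.34 -0.41  2.13  0.07  0.98 -0.08]
```

View pics/s11z.png

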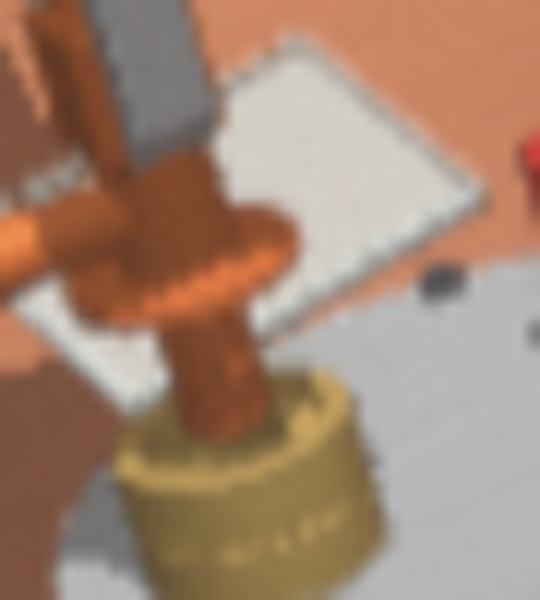

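View pics/w11z.png

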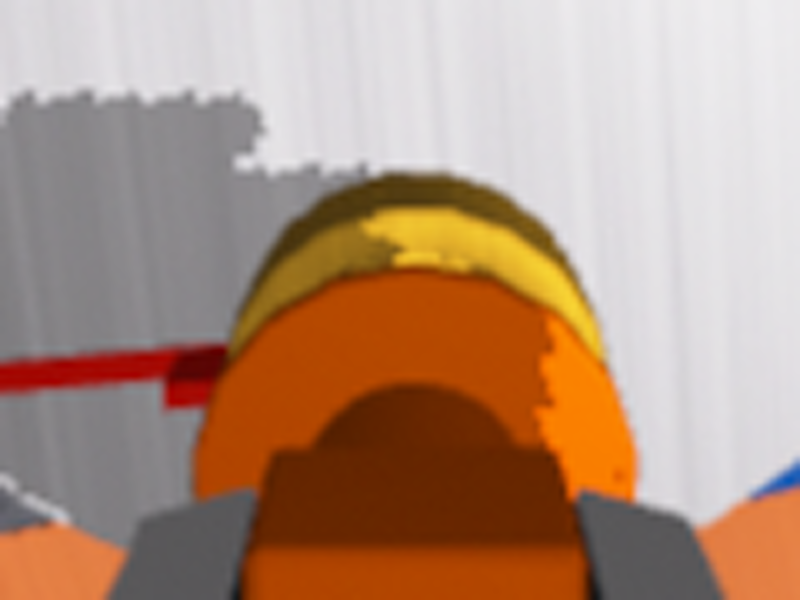

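```bash
python3 - <<'E'
from h import *
import pickle
for n,x0,y0,f in (("w11",200,140,6.667),("w1",135,100,3.8)):
    s,p=pickle.load(open(n+".pkl","rb"));C=cam("wrist",p)
    for z in (36,33,0,-3):
        print(n,z,[((proj(C,mm((28*np.cos(t),-60+28*np.sin(t),z)))-[x0,y0])*f).round(0).tolist() for t in (1.57,-1.57,0,3.14)])
s,p=pickle.load(open("w11.pkl","rb"));C=cam("wrist",p)
for q,z in (((0,-59.4,0),34.6+37+3),): print([((proj(C,mm((-.5+27*np.cos(t),-59.4+27*np.sin(t),z)))-[200,140])*6.667).round(0).tolist() for t in (1.57,0,3.14)])
S=cam("scene"); g=lambda q:((proj(S,mm(q))-[215,175])*12).round(0).tolist()
print("scene foot",g((-.6,-59.4,34.8)),"mouth",g((0,-60,36)),g((0,-58,33)),"base edge front", g((0,-60,0)))
E
```

```text
w11 36 [[401.0, 204.0], [435.0, 585.0], [616.0, 383.0], [221.0, 416.0]]
w11 33 [[401.0, 201.0], [435.0, 578.0], [614.0, 377.0], [224.0, 410.0]]
w11 0 [[403.0, 166.0], [433.0, 505.0], [592.0, 324.0], [244.0, 354.0]]
w11 -3 [[403.0, 164.0], [433.0, 499.0], [590.0, 320.0], [246.0, 349.0]]
w1 36 [[524.0, 221.0], [733.0, 221.0], [632.0, 114.0], [625.0, 323.0]]
w1 33 [[524.0, 220.0], [731.0, 220.0], [631.0, 114.0], [624.0, 321.0]]
w1 0 [[519.0, 206.0], [705.0, 206.0], [615.0, 111.0], [610.0, 298.0]]
w1 -3 [[519.0, 205.0], [703.0, 205.0], [614.0, 111.0], [608.0, 296.0]]
[[395.0, 262.0], [638.0, 462.0], [193.0, 499.0]]
scene foot [230.0, 421.0] mouth [227.0, 418.0] [239.0, 426.0] base edge front [270.0, 557.0]
```

```bash
python3 to.py 85 -.2 -59.3 107 104 101 98 95 92; python3 st.py
```

```text
107.0 [ 0.4  0.1 -0.7] [-0.      0.0014 -0.0002] 0.1
104.0 [ 1.7 -0.1 -3.4] [-0.      0.0014 -0.0002] 0.1
101.0 [ 2.9 -0.4 -6.1] [-0.      0.0014 -0.0002] 0.1
98.0 [ 4.2 -0.7 -8.9] [-0.      0.0014 -0.0002] 0.1
95.0 [  5.4  -0.9 -11.6] [-0.      0.0014 -0.0002] 0.1
92.0 [  6.6  -1.2 -14.3] [-0.      0.0014 -0.0002] 0.1
t 14.9 head [ -0.26 -59.49 107.81] phi 1.4836 tilt [0.0014 0.0004] F_head [-0.57 -0.09 -1.15] M_head [-0.022  0.227 -0.036] w 0.029618685998092767 J [-0.34 -0.41  2.13  0.07  0.98 -0.08]
```

Emit:
servo_tool(
  rows=[
    [-1,[1.7,-0.1,-3.4],[0,0,0]],
    [-1,[2.9,-0.4,-6.1],[0,0,0]],
    [-1,[2.9,-0.4,-6.1],[0,0,0]],
  ],
)

```text
t: 15.28
position: [0.5203, -0.0482, 0.2461]
tool_rot: [0.782, 0.584, 0.144, 0.161]
contact_force: [0.5, 0.8, -0.6]
width: 0.0299
```

```bash
python3 st.py
```

```text
t 15.275 head [ -0.81 -59.27 100.45] phi 1.4835 tilt [0.0001 0.0005] F_head [ 0.06  0.9  -0.72] M_head [-0.027  0.247  0.023] w 0.02992326552478173 J [-0.34 -0.39  2.13  0.07  0.97 -0.08]
```

Emit:
servo_tool(
  rows=[
    [-1,[2.0,-0.3,-3.6],[0,0,0]],
    [-1,[3.9,-0.7,-7.2],[0,0,0]],
    [-1,[3.9,-0.7,-7.2],[0,0,0]],
  ],
)

```text
t: 15.65
position: [0.5241, -0.0489, 0.2387]
tool_rot: [0.782, 0.584, 0.144, 0.161]
contact_force: [-0.8, -1.4, -1.3]
width: 0.0299
```

```bash
python3 st.py
```

```text
t 15.65 head [ -0.38 -59.16  92.07] phi 1.4835 tilt [-0.0003  0.0006] F_head [-1.01 -1.55 -0.95] M_head [-0.092  0.2   -0.002] w 0.029949174285813354 J [-0.34 -0.37  2.13  0.07  0.95 -0.08]
```

Emit:
servo_tool(
  rows=[
    [-1,[1.7,-0.35,-3.6],[0,0,0]],
    [-1,[3.3,-0.7,-7.2],[0,0,0]],
    [-1,[3.3,-0.7,-7.2],[0,0,0]],
  ],
)

```text
t: 16.02
position: [0.5274, -0.0496, 0.2315]
tool_rot: [0.782, 0.584, 0.144, 0.161]
contact_force: [0.3, -0.3, -1.6]
width: 0.03
```

```bash
python3 st.py
```

```text
t 16.025 head [ -0.39 -59.19  84.13] phi 1.4835 tilt [-0.0003  0.0006] F_head [-0.39 -0.23 -1.56] M_head [0.033 0.287 0.009] w 0.029991440141616654 J [-0.34 -0.36  2.13  0.07  0.93 -0.08]
```

Emit:
servo_tool(
  rows=[
    [-1,[0.85,-0.2,-1.8],[0,0,0]],
    [-1,[1.7,-0.35,-3.6],[0,0,0]],
    [-1,[1.7,-0.35,-3.6],[0,0,0]],
  ],
)

```text
t: 16.4
position: [0.5292, -0.05, 0.2283]
tool_rot: [0.782, 0.584, 0.144, 0.162]
contact_force: [0.3, -0.7, -0.4]
width: 0.0299
```

```bash
python3 st.py
```

```text
t 16.4 head [-7.000e-02 -5.920e+01  8.042e+01] phi 1.4835 tilt [0.0004 0.0005] F_head [ 0.21 -0.66 -0.55] M_head [-0.047  0.273 -0.027] w 0.029863789234882206 J [-0.34 -0.35  2.13  0.07  0.92 -0.08]
```

Emit:
servo_tool(
  rows=[
    [-1,[0.6,-0.15,-1.4],[0,0,0]],
    [-1,[1.2,-0.25,-2.7],[0,0,0]],
    [-1,[1.2,-0.25,-2.7],[0,0,0]],
  ],
)

```text
t: 16.77
position: [0.5305, -0.0503, 0.226]
tool_rot: [0.782, 0.584, 0.144, 0.162]
contact_force: [-2.2, 0.8, -0.5]
width: 0.0297
```

```bash
python3 st.py
```

```text
t 16.775 head [  0.17 -59.21  77.82] phi 1.4837 tilt [0.0007 0.0004] F_head [-2.29  0.39  0.53] M_head [-0.032  0.422  0.009] w 0.029676665038869763 J [-0.34 -0.34  2.13  0.07  0.92 -0.08]
```

Emit:
servo_tool(
  rows=[
    [-1,[0.35,-0.1,-0.9],[0,0,0]],
    [-1,[0.35,-0.1,-0.9],[0,0,0]],
  ],
)

```text
t: 17.02
position: [0.5308, -0.0504, 0.2254]
tool_rot: [0.782, 0.584, 0.144, 0.162]
contact_force: [-4.3, 1.0, 3.3]
width: 0.0299
```

```bash
python3 st.py; python3 look.py scene s12 205 165 260 225
```

```text
t 17.025 head [  0.19 -59.23  77.07] phi 1.4837 tilt [0.0007 0.0005] F_head [-2.58  0.11  4.88] M_head [0.045 0.826 0.019] w 0.029854933341421336 J [-0.34 -0.34  2.13  0.07  0.92 -0.08]
t 17.025 head [  0.2 -59.2  77.1] F [-4.3  1.   3.3] M [0.2  0.8  0.04] w 0.029854933341421336 J [-0.34 -0.34  2.13  0.07  0.92 -0.08]
```

View pics/s12z.png

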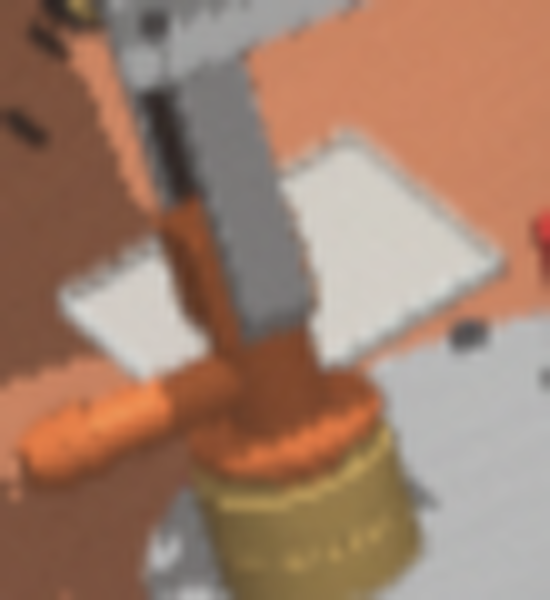

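The flange at (300,430) sits about 7 mm above the port rim, which is right for the foot on the seal. The contact stiffness is about 6 N/mm, matching the seal. I'll turn clockwise now.

Emit:
servo_tool(
  rows=[
    [-1,[-0.17,0.03,0.36],[0.0207,-0.0042,-0.0453]],
    [-1,[-0.17,0.03,0.36],[0.0621,-0.0127,-0.136]],
    [-1,[-0.17,0.03,0.36],[0.1035,-0.0211,-0.2266]],
    [-1,[-0.17,0.03,0.36],[0.145,-0.0296,-0.3172]],
    [-1,[-0.17,0.03,0.36],[0.1656,-0.0338,-0.3625]],
    [-1,[-0.17,0.03,0.36],[0.1656,-0.0338,-0.3625]],
  ],
  squeeze=50,
)

```text
t: 17.82
position: [0.5312, -0.0506, 0.226]
tool_rot: [0.882, 0.417, 0.174, 0.131]
contact_force: [-1.1, -0.7, 2.7]
width: 0.0294
```

```bash
python3 st.py
```

```text
t 17.825 head [  0.86 -59.38  77.46] phi 1.0841 tilt [ 0.0029 -0.0002] F_head [ 0.32 -0.92  2.8 ] M_head [-0.086  0.109 -0.033] w 0.029409329270145508 J [-0.34 -0.34  2.13  0.07  0.91  0.32]
```

Emit:
servo_tool(
  rows=[
    [-1,[0,0,0],[0.0414,-0.0085,-0.0906]],
    [-1,[0,0,0],[0.0828,-0.0169,-0.1813]],
    [-1,[0,0,0],[0.1242,-0.0254,-0.2719]],
    [-1,[0,0,0],[0.1656,-0.0338,-0.3625]],
    [-1,[0,0,0],[0.1656,-0.0338,-0.3625]],
  ],
)

```text
t: 18.45
position: [0.5311, -0.0505, 0.2258]
tool_rot: [0.948, 0.234, 0.196, 0.094]
contact_force: [-1.5, 0.1, 3.0]
width: 0.0296
```

```bash
python3 st.py
```

```text
t 18.45 head [  0.63 -59.33  77.38] phi 0.6855 tilt [ 0.0023 -0.0004] F_head [-0.03 -0.15  3.37] M_head [-0.105  0.138 -0.097] w 0.029619373194018115 J [-0.34 -0.34  2.13  0.07  0.92  0.72]
```

Emit:
servo_tool(
  rows=[
    [-1,[0,0,0],[0.0414,-0.0085,-0.0906]],
    [-1,[0.05,-0.01,-0.1],[0.0828,-0.0169,-0.1813]],
    [-1,[0.22,-0.05,-0.48],[0.1242,-0.0254,-0.2719]],
    [-1,[0.22,-0.05,-0.48],[0.1242,-0.0254,-0.2719]],
  ],
)

```text
t: 18.95
position: [0.5311, -0.0506, 0.2253]
tool_rot: [0.972, 0.09, 0.208, 0.063]
contact_force: [-3.0, 0.3, 4.0]
width: 0.0295
```

```bash
python3 st.py
```

```text
t 18.95 head [  0.42 -59.37  76.86] phi 0.3865 tilt [ 0.0015 -0.0007] F_head [-1.01 -0.33  4.87] M_head [-0.142  0.332  0.07 ] w 0.029467245852361185 J [-0.34 -0.34  2.13  0.07  0.91  1.02]
```

Emit:
servo_tool(
  rows=[
    [-1,[0.19,-0.04,-0.41],[0.0414,-0.0085,-0.0906]],
    [-1,[0.37,-0.08,-0.82],[0.0828,-0.0169,-0.1813]],
    [-1,[0.37,-0.08,-0.82],[0.0828,-0.0169,-0.1813]],
  ],
)

```text
t: 19.32
position: [0.5314, -0.0506, 0.2247]
tool_rot: [0.976, -0.007, 0.213, 0.042]
contact_force: [-4.2, -0.4, 6.1]
width: 0.0298
```

```bash
python3 st.py
```

```text
t 19.325 head [  0.45 -59.39  76.18] phi 0.1866 tilt [ 0.0012 -0.001 ] F_head [-1.08 -1.23  7.27] M_head [-0.225  0.589 -0.063] w 0.029765019018873587 J [-0.34 -0.34  2.13  0.07  0.91  1.22]
```

Emit:
servo_tool(
  rows=[
    [-1,[0.08,-0.02,-0.18],[0.0331,-0.0068,-0.0725]],
    [-1,[0.12,-0.02,-0.27],[0.0456,-0.0093,-0.0997]],
    [-1,[0.12,-0.02,-0.27],[0.0456,-0.0093,-0.0997]],
  ],
)

```text
t: 19.7
position: [0.5314, -0.0507, 0.2243]
tool_rot: [0.974, -0.061, 0.215, 0.031]
contact_force: [-5.2, 0.4, 6.1]
width: 0.0296
```

```bash
python3 st.py
```

```text
t 19.7 head [  0.33 -59.42  75.82] phi 0.0773 tilt [ 0.0009 -0.0011] F_head [-2.1 -0.6  7.7] M_head [-0.148  0.555  0.035] w 0.02958928644697698 J [-0.34 -0.34  2.13  0.07  0.91  1.33]
```

```bash
python3 look.py wrist w13 180 130 330 310; python3 look.py scene s13 195 165 260 235; python3 look.py top t13 240 140 320 220
```

```text
t 19.7 head [  0.3 -59.4  75.8] F [-5.2  0.4  6.1] M [-0.04  0.57 -0.03] w 0.02958928644697698 J [-0.34 -0.34  2.13  0.07  0.91  1.33]
t 19.75 head [  0.3 -59.4  75.8] F [-4.2 -0.4  6.3] M [-0.06  0.59  0.02] w 0.02992925021917649 J [-0.34 -0.34  2.13  0.07  0.91  1.33]
t 19.8 head [  0.3 -59.4  75.8] F [-5.1  0.5  6.1] M [-0.07  0.62 -0.02] w 0.029798702848528605 J [-0.34 -0.34  2.13  0.07  0.91  1.33]
```

View pics/w13z.png

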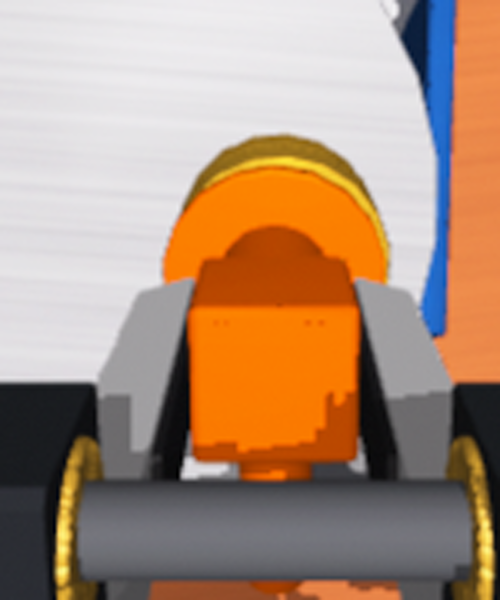

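View pics/s13z.png

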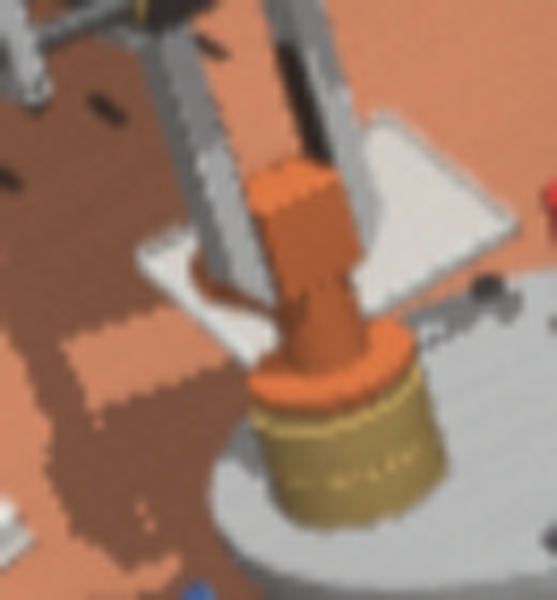

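The elbow has turned with the fingers and its flange is now close to the rim. To see whether the thread holds it, I'll ease the push and read the force.

Emit:
servo_tool(
  rows=[
    [-1,[-0.2,0.04,0.45],[0,0,0]],
    [-1,[-0.2,0.04,0.45],[0,0,0]],
  ],
)

```text
t: 20.1
position: [0.5313, -0.0507, 0.2243]
tool_rot: [0.974, -0.062, 0.215, 0.03]
contact_force: [-1.6, 0.0, 3.9]
width: 0.0298
```

```bash
python3 st.py
```

```text
t 20.1 head [  0.19 -59.42  75.88] phi 0.0752 tilt [ 0.0011 -0.001 ] F_head [ 0.24 -0.29  4.19] M_head [-0.288  0.177  0.092] w 0.02977587308674166 J [-0.34 -0.34  2.13  0.07  0.91  1.33]
```

The tool moved only 0.06 mm while the force dropped, so the thread is holding the elbow. I'll ease off more, then finish the turn.

Emit:
servo_tool(
  rows=[
    [-1,[-0.2,0.04,0.4],[0,0,0]],
    [-1,[-0.13,0.03,0.25],[0.0166,-0.0034,-0.0362]],
    [-1,[-0.06,0.01,0.1],[0.031,-0.0063,-0.068]],
    [-1,[-0.06,0.01,0.1],[0.031,-0.0063,-0.068]],
  ],
)

```text
t: 20.6
position: [0.5312, -0.0506, 0.224]
tool_rot: [0.971, -0.099, 0.216, 0.022]
contact_force: [2.1, -2.2, -0.7]
width: 0.0298
```

```bash
python3 st.py
```

```text
t 20.6 head [-6.000e-02 -5.944e+01  7.568e+01] phi -0.0013 tilt [ 0.0006 -0.0011] F_head [ 1.95 -1.7  -1.66] M_head [-0.423 -0.309  0.145] w 0.02979225096850482 J [-0.34 -0.34  2.13  0.07  0.91  1.4 ]
```

The torque is 0.145 N m, the angle is about 0 and the elbow is drawn down. I'll let go, retreat along the axis and look.

Emit:
servo_tool(
  rows=[
    [0.2,[0,0,0],[0,0,0]],
    [0.2,[0,0,0],[0,0,0]],
    [0.2,[0,0,0],[0,0,0]],
    [0.2,[-8,2,18],[0,0,0]],
    [0.2,[-25,5,54],[0,0,0]],
    [0.2,[-41,8,91],[0,0,0]],
    [0.2,[-61,5,110],[0,0,0]],
    [0.2,[-70,5,115],[0,0,0]],
    [0.2,[-70,5,115],[0,0,0]],
  ],
)

```text
t: 21.72
position: [0.4609, -0.0454, 0.3389]
tool_rot: [0.971, -0.099, 0.216, 0.022]
contact_force: [0.1, -0.7, -0.4]
width: 0.0567
```

```bash
python3 st.py; python3 look.py wrist w14 190 100 400 260; python3 look.py top t14 235 135 325 215;  python3 look.py scene s14 190 155 330 260
```

```text
t 21.725 head [-14.83 -68.41 209.32] phi -0.0019 tilt [ 0.0005 -0.0008] F_head [ 0.03 -0.64 -0.48] M_head [ 0.022  0.17  -0.068] w 0.0566529161631099 J [-0.39 -0.62  2.12  0.09  1.22  1.37]
t 21.725 head [-14.8 -68.4 209.3] F [ 0.1 -0.7 -0.4] M [ 0.08  0.16 -0.05] w 0.0566529161631099 J [-0.39 -0.62  2.12  0.09  1.22  1.37]
t 21.775 head [-15.1 -68.3 208.6] F [ 0.2  0.2 -1. ] M [ 0.09  0.21 -0.05] w 0.05614693837035955 J [-0.39 -0.62  2.12  0.09  1.22  1.37]
t 21.825 head [-15.2 -68.3 208.3] F [ 0.3  1.1 -0.3] M [ 0.01  0.23 -0.03] w 0.05655330795656872 J [-0.39 -0.62  2.12  0.09  1.22  1.37]
```

View pics/w14.png

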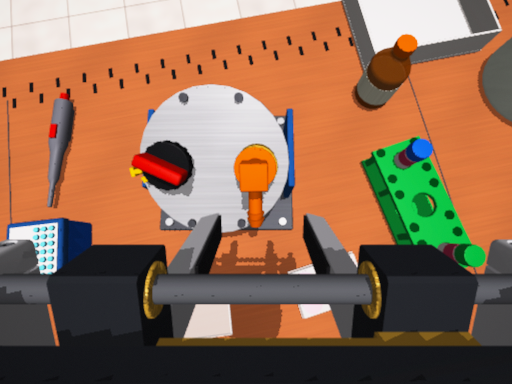

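View pics/s14z.png

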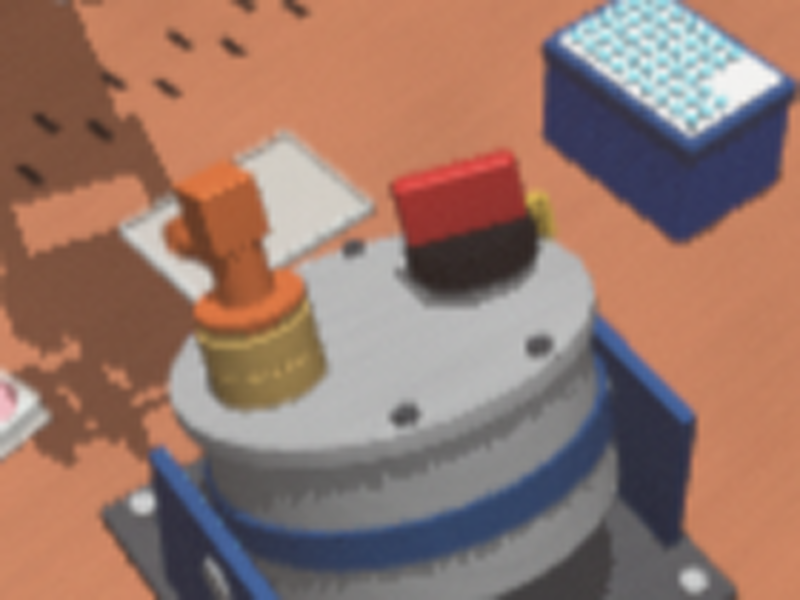

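View pics/t14z.png

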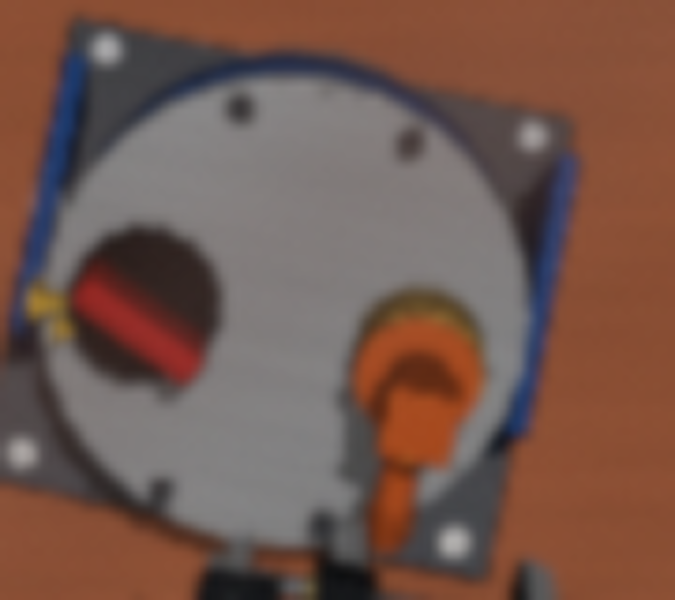

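In the wrist view the barb at (257,205) covers the red line. I'll measure its direction.

View pics/w14z.png

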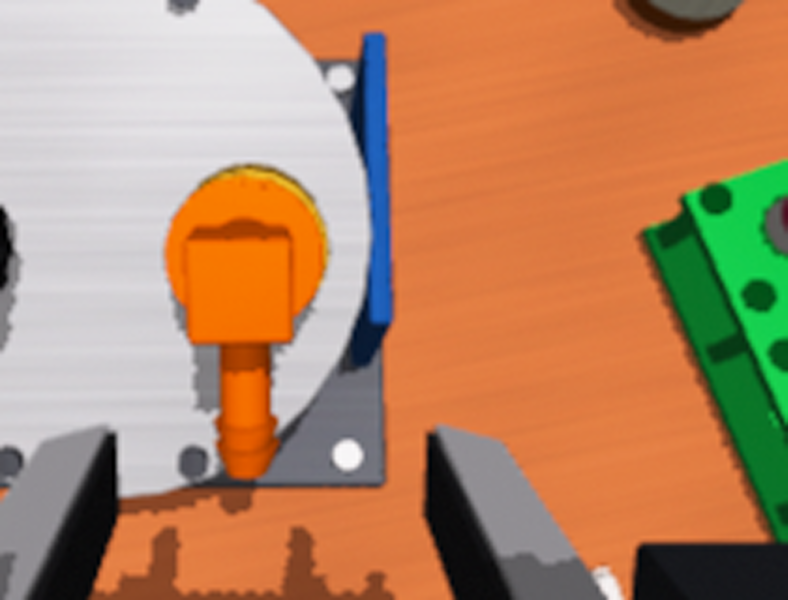

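```bash
python3 - <<'E'
from h import *
import pickle
s,p=pickle.load(open("w14.pkl","rb")); C=cam("wrist",p)
im=cv2.imread("pics/w14.png");H=hsv(im);h,sa,v=H[...,0],H[...,1],H[...,2]
n=RP[:,2]
def ip(uv,z): return W2H(onplane(C,uv,n,HC+n*z/1000))*1000
# barb rows below block
om=(h>4)&(h<22)&(sa>200)&(v>100)
for r in range(186,230,4):
    xs=np.where(om[r,235:285])[0]+235
    if len(xs): a=ip(((xs.min()+xs.max())/2,r),61); print(r,xs.min(),xs.max(),a.round(1), "ang from axis",np.degrees(np.arctan2(a[1]+59.5,-a[0])).round(1))
print("tip exp phi0",proj(C,mm((-70,-59.5,61))), "block top exp",proj(C,mm((0,-59.5,107.5))),"line exp",proj(C,mm((-40,-59.5,0))),proj(C,mm((-85,-59.5,0))))
s,p=pickle.load(open("w1.pkl","rb")); C=cam("wrist",p)
im=cv2.imread("pics/w1.png");H=hsv(im);h,sa,v=H[...,0],H[...,1],H[...,2]
rd=((h<4)|(h>174))&(sa>150)
for r in range(190,228,5):
    xs=np.where(rd[r,285:310])[0]+285
    if len(xs): print(r,xs.min(),xs.max(),ip(((xs.min()+xs.max())/2,r),0).round(1))
E
```

```text
186 240 267 [-20.4 -57.4  61. ] ang from axis 6.0
190 241 266 [-25.4 -57.3  61. ] ang from axis 4.9
194 249 261 [-30.5 -59.1  61. ] ang from axis 0.8
198 249 261 [-35.5 -59.1  61. ] ang from axis 0.7
202 249 261 [-40.7 -59.   61. ] ang from axis 0.7
206 249 261 [-45.8 -59.   61. ] ang from axis 0.7
210 249 261 [-51.  -58.9  61. ] ang from axis 0.6
214 248 262 [-56.2 -58.9  61. ] ang from axis 0.6
218 248 263 [-61.5 -59.5  61. ] ang from axis 0.0
222 250 261 [-66.8 -59.4  61. ] ang from axis 0.0
226 251 259 [-72.1 -58.8  61. ] ang from axis 0.6
tip exp phi0 [255.56160784 224.4230373 ] block top exp [254.04236772 176.68101634] line exp [256.38032691 189.87423411] [256.57676937 219.30682756]
190 294 299 [-42.  -61.6   0. ]
195 294 296 [-48.1 -60.1  -0. ]
200 294 296 [-54.3 -60.2   0. ]
205 293 296 [-60.5 -59.8   0. ]
210 293 296 [-66.8 -60.    0. ]
215 293 296 [-73.1 -60.2  -0. ]
220 293 296 [-79.5 -60.4  -0. ]
225 293 296 [-85.9 -60.5  -0. ]
```

```bash
python3 - <<'E'
from h import *
S=cam("scene")
for n in ("scene0","s9","s14"):
    im=cv2.imread(f"pics/{n}.png");H=hsv(im);h,sa,v=H[...,0],H[...,1],H[...,2]
    k=np.zeros(h.shape,bool);k[170:215,240:300]=1; m=k&((h<4)|(h>174))&(sa>150)&(v>80)
    b=max(blobs(m,10),key=lambda b:b[1]); print(n,b)
for th in (.07,1.13):
  for z in (61,55):
    P=[proj(S,mm((a*31*np.cos(th)-c*8*np.sin(th),60+a*31*np.sin(th)+c*8*np.cos(th),z))) for a in(-1,1) for c in(-1,1)]
    print(th,z,"top bbox",np.min(P,0).round(1),np.max(P,0).round(1))
E
```

```text
scene0 ((np.float64(270.5), np.float64(188.8)), 163, (np.int32(262), np.int32(182), np.int32(17), np.int32(16)))
s9 ((np.float64(270.0), np.float64(189.2)), 250, (np.int32(259), np.int32(182), np.int32(23), np.int32(16)))
s14 ((np.float64(269.9), np.float64(189.3)), 251, (np.int32(259), np.int32(182), np.int32(23), np.int32(16)))
0.07 61 top bbox [260.4 180.7] [277.8 187.4]
0.07 55 top bbox [260.9 182.6] [278.3 189.3]
1.13 61 top bbox [257.8 180. ] [280.2 187.9]
1.13 55 top bbox [258.3 181.9] [280.7 189.9]
```

```bash
python3 - <<'E'
from rig import ctrl
print(ctrl.hand_in())
E
```

```text
the job is handed in; nothing more can be done
None
```

The vessel is vented and the elbow is screwed in over the red line. I handed the job in at about 22 s, with the gripper open and clear of everything.

**Venting**
- I turned the cap anticlockwise to its first stop, where the lug met the catch and the torque rose to 0.5 N m at an angle of about 0.60.
- I then pressed it about 6 mm and turned it on to about 1.13. The pictures show the lug past the catch.
- I eased it back up and let go. The wing's top edge in the scene view fits the raised height, not the pressed one. At that resolution the two heights are only about 2 pixels apart, so this check is weak.

**Elbow**
- It went down onto the seal without side force, with the barb along the entry direction.
- I turned it 85 degrees clockwise. At first I pushed down too hard, so the arm carried the seal's load instead of the thread. When I eased off, the elbow stayed down and the torque rose to about 0.15 N m, so the thread had bitten.

**Last checks**
- After letting go, the barb points along the red line to within about 1 degree.
- The barb measures about 1 mm to the side of the line, which is within camera error.
- Nothing in the last pictures looked moved: the two tubes, the rack and the other items in view were in place.
- **Disagreement:** before insertion, the scene view put the foot about 2 mm off the port. The wrist view put it on axis, and the smooth insertion agreed with the wrist view.

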